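# Load the stain carousel's numbered pockets in protocol order

### The job

Load the bottle carousel with the three bottles standing loose beside it, in protocol order: the white bottle with the green cap into the pocket with one dot, then the brown bottle with the red cap into the one with two dots, then the brown bottle with the black cap into the one with three. For each, turn the wheel by its knob until the wanted pocket clicks into place behind the yellow gate, stand the bottle on the infeed deck and push it gently in through the sprung gate until it sits home against both faces of its pocket and the gate has shut behind it. The bottles are glass, so do not ram them or tip them over, and leave the timer, the marker and the tape roll where they are.

Things in the scene. Friction and masses are not known exactly. Their poses are not given: they have to be found in the camera images.
- carousel: bottle carousel, fixed to the worktop: round aluminium base 226 mm across with a blue six-pocket star wheel, ringed by steel guide rails (inner radius 96 mm, top 49 mm above the worktop). Origin: on the wheel's axis at worktop height; z up. Its only entrance, the gate, is on its own -x side, and the infeed deck runs outward from it along -x. A bottle not home jams on the rails as the wheel turns.
- star_wheel (a joint): wheel angle about the vertical, rad, grows anticlockwise from above. At 0, pi/3, 2 pi/3 pocket 1, 2, 3 (that many black dots on the pocket's floor and on the hub) faces the gate. A sprung roller clicks in at each such angle: it pulls the wheel in from within about 0.08 rad, then holds with about 0.2 N m; elsewhere the wheel stays where it is left. Starts between clicks, at -0.85 to -0.25.
- knob_grip (a point): grip point of the wheel's knob, on the wheel's axis 147 mm above the worktop: a black hexagon knob 44 mm across its flats, from 126 to 159 mm above the worktop, on a steel column. One flat faces this point's x, the others follow every 60 degrees. Turns with the wheel; loaded bottles reach 118 mm above the worktop.
- pocket_1 (a point): where the underside's centre of the 33 mm bottle stands when home in pocket 1: 59 mm from the wheel's axis, on its floor 13 mm above the worktop. Turns with the wheel, z up. The pockets are 90 degree V notches (apex 36 mm from the axis) between blue teeth (tips 78 mm from the axis, tops 34 mm above the worktop), so a bottle pushed in from the gate centres itself.
- pocket_2 (a point): the same for a 47 mm bottle in pocket 2: 69 mm from the wheel's axis
- pocket_3 (a point): the same for a 47 mm bottle in pocket 3: 69 mm from the wheel's axis
- gate_mouth (a point): middle of the gate, at deck height, 116 mm from the wheel's axis; axes as the carousel's. The way in is along its +x. The clear opening between the gate posts (which end 58 mm above the worktop) is 62 mm wide. The flaps can shut only behind a bottle that is home.
- infeed (a point): place on the deck's middle line where a bottle can be stood clear of the gate, 156 mm from the wheel's axis; axes as the carousel's. The deck is 13.5 mm above the worktop, from 97 to 214 mm from the axis; rails at both sides, 12 mm above it and 62 mm apart inside, line it from 120 mm outward and flare at the outer end, which is open.
- gate_left (a joint): left yellow gate flap seen from outside, looking in: angle in rad, 0 shut, positive swung inward; it swings 1.45 rad both ways and a spring brings it back to 0. A plate 27 mm long and 3 mm thick, from 28 to 48 mm above the worktop, hinged on the gate post. The pair resists a bottle with about 1 to 4 N.
- gate_right (a joint): the other flap, the same mirrored
- buffer_bottle: white glass bottle with a green cap, 33 mm thick and 60 mm high (straight body to 45 mm), 35 g; light, so a push off its middle line, or with a narrow flat face, lets the gate flaps nudge it aside. Origin: centre of its underside; z up. Round, so its yaw means nothing.
- red_bottle: brown glass bottle with a red cap, 47 mm thick and 105 mm high (straight body to 75 mm), 120 g. Origin: centre of its underside; z up. Round, so its yaw means nothing.
- black_bottle: brown glass bottle with a black cap, of the same shape and weight. Origin: centre of its underside; z up. Round, so its yaw means nothing.
- bench_timer: white digital timer lying on the worktop, 60 x 64 x 17 mm, a bystander. Origin: centre of its underside.
- marker_black: black marker pen lying on the worktop, 138 mm long (its y), 17 mm thick, a bystander. Origin: centre of its underside.
- tape_roll: roll of label tape lying flat, 48 mm across, 19 mm high, a bystander. Origin: centre of its underside.
Things that resemble listed ones, but are neither listed nor needed, are in the scene too. Of the things that look like the buffer_bottle, the smaller one is meant. Leave any blue look-alike of the black_bottle alone.

How it is judged:
By the outcome, as a careful person would: the job done as asked, in the order asked, and still so for the second after the job is handed in, with the robot touching nothing.
It also fails if it takes over 72 s, if anything falls off the work surface, if the arm or the gripper's body presses on something with over 40 N, if the wrist force passes 120 N, or if a joint passes its speed limit or range.

### The arm

A 6-joint arm with a two-finger parallel gripper is mounted at the origin on a cart in front of the work surface, level with it; the furniture and walls round the work are solid. World frame = base frame: x ahead of the robot, y to its left, z up, the work surface at z = 0. Lengths are in m, angles in rad, forces in N, time in s.
With the tool pointing down it reaches from about 0.3 to 0.875 m from the base axis. Payload 6.4 kg.
Tool frame: the origin (TCP) lies between the finger pads; the fingertips stand 8 mm ahead of it and the grasp point (between the pads) lies 11 mm behind it (ctrl.tcp_to_tips is the distance from the TCP to the fingertips, in m); z points along the fingers, y is the line along which they close (so a half turn about z gives the same grasp; the last joint's range is limited). The gripper opens to 88 mm and grips with 3 to 60 N. Pads are 18 mm wide; open, the fingers measure 123 mm over their backs; the gripper's body (75 mm by 187 mm) begins 45 mm behind the grasp point.
Start: joints at [-1.4, 0.181, 1.607, -0, 1.354, -0.206], TCP at [0.212, -0.535, 0.247] pointing down, gripper open.
Joint ranges: [-2.99, 2.99], [-0.89, 2.07], [0.3, 2.58], [-1.14, 4.28], [0, 2.63], [-3.12, 3.12]. Speed limits (rad/s): [2.57, 2.57, 3.01, 3.14, 3.14, 3.14].

### API

Orientations are given as a unit quaternion [x, y, z, w].
In Python, from workcell import ctrl gives the robot as it stands.
- The arm moves only by the tool carry_out, never from a script. Its argument "deltas" is a list of rows, each an object with "linear": the shift along the tool's x, y, z in units of 60 mm (1.0 is 60 mm), a list of three; "rot": the turn, a rotation vector about the tool's x, y, z in units of 8 degrees (1.0 is 8 degrees), a list of three; "claw": the closure, from 0 (fully open) to 1 (shut). A call has 1 to 8 rows; each row shifts and turns the commanded pose from where the row before left it, along the tool's axes as they then stand; what a row does not reach is not made up. A row lasts 1/8 s, in which the tool goes at most 62.5 mm and 10.7 degrees, less where a joint would pass 70% of its speed; a pose out of reach is approached as far as the arm can. A call is refused whole if a number of a shift passes 1 or a number of a turn 1, either way. A call with a gripper value outside its range is refused whole. The fingers move at their own pace and stop on an object; "newtons" is the grip in N (left out, the last holds). Time passes only in rows, so rows that do not move let the fingers close. It gives the time, the measured TCP pose, the force, the opening and the grip force at its end, in the units of the state.
- ctrl.get_obs(): the state, without advancing time (a new reading comes with each control period).
- ctrl.camera(name): name is "scene" or "top" or "wrist"; returns the picture (480x640x3 uint8, red, green, blue); there is no depth.
- ctrl.camera_model(name): a dict with "K" (3x3 intrinsics, pixels), "origin" and "attitude" of the camera in the world. Camera axes: x right, y up, looking along -z (the intrinsics and any distortion apply to the point x, -y, -z); pixel columns grow to the right and rows downward; lengths in m; the calibration is good to about 2 mm. A picture is of the moment at which its call begins: read the wrist's pose just before it. camera_model takes no time and is no camera call; for the wrist camera it gives the pose at the moment of the call.
- ctrl.sign_off(): hands the job in; it is judged then, once.
The state is a dict: "time": time; "joint_pos": joint angles; "qd": joint speeds; "effort": joint torques, N m; "position": TCP position; "eef_rot": TCP orientation; "wrist_force": force on the tool from outside, world axes, zero at the start; "moment": the same for the moment, N m; "grip_width": opening from 0.0 (shut) to 1.0 (fully open); "grasp_force": force on a finger pad.
Only numpy, scipy, OpenCV 4.12 (cv2) and the standard library are available. Lean on these libraries where they do the work, as an engineer would, in place of code of your own. Each camera call takes 0.05 s, during which the arm holds its last target. There are 200 camera calls.

## Working session

There is one attempt and no reset: what is moved stays moved. The work goes in short steps, Python scripts to look and compute and a tool call to move; the robot and the scene stay as the last step left them, time stands still between calls to the robot, and variables do not carry over. Pictures are saved under pics/ and viewed, at most 10 in all, crops included, and the job is handed in when it is done.

Besides the shell and the picture viewer there is one more tool, called as name(argument=value, ...) on one line, values as JSON. carry_out: Moves the arm, as the interface text tells. Its arguments: {"type":"object","properties":{"deltas":{"type":"array"},"newtons":{"type":"number"}},"required":["deltas"]}

```bash
ls; mkdir -p pics
python3 - <<'E'
from workcell import ctrl
import cv2
for n in ("scene","top"):
    im=ctrl.camera(n); cv2.imwrite(f"pics/{n}0.png",im[:,:,::-1]); m=ctrl.camera_model(n); print(n,m)
o=ctrl.get_obs();print(o)
E
```

```text
pics
scene {'K': array([[550.67668897,   0.        , 320.30853577],
       [  0.        , 550.67668897, 239.80818487],
       [  0.        ,   0.        ,   1.        ]]), 'origin': array([0.08735444, 1.1709045 , 0.52157017]), 'attitude': array([-0.13121588,  0.51858848,  0.82408009, -0.18638776])}
top {'K': array([[451.32649492,   0.        , 320.90096177],
       [  0.        , 451.32649492, 233.41446079],
       [  0.        ,   0.        ,   1.        ]]), 'origin': array([0.37273809, 0.38372651, 1.0277236 ]), 'attitude': array([-0.04134287,  0.06234605,  0.71181036, -0.69837651])}
{'time': 0.1, 'joint_pos': array([-1.40030539e+00,  1.81451730e-01,  1.60786838e+00, -4.90260489e-06,
        1.35380836e+00, -2.06306280e-01]), 'qd': array([-0.0018224 , -0.00089158, -0.00179356,  0.000289  , -0.00204868,
        0.00167818]), 'effort': array([-2.33288010e-04, -4.34822416e+01, -3.42693794e+01,  7.03160162e-02,
        3.40215478e-02, -3.82391693e-05]), 'position': array([ 0.21150065, -0.53420001,  0.24592783]), 'eef_rot': array([ 9.82305024e-01,  1.87286547e-01,  1.13576697e-05, -7.67827332e-04]), 'wrist_force': array([-0.57448093,  0.62434179,  0.21058187]), 'moment': array([-0.01319614, -0.03473363,  0.06023478]), 'grasp_force': 0.0, 'grip_width': 0.997237401135167}
```

View pics/scene0.png

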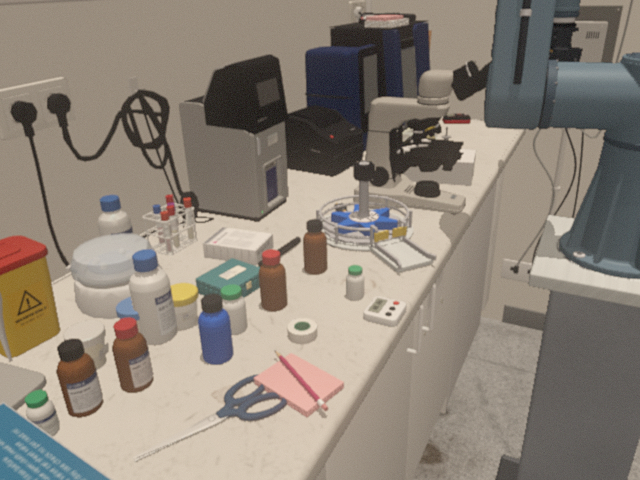

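View pics/top0.png

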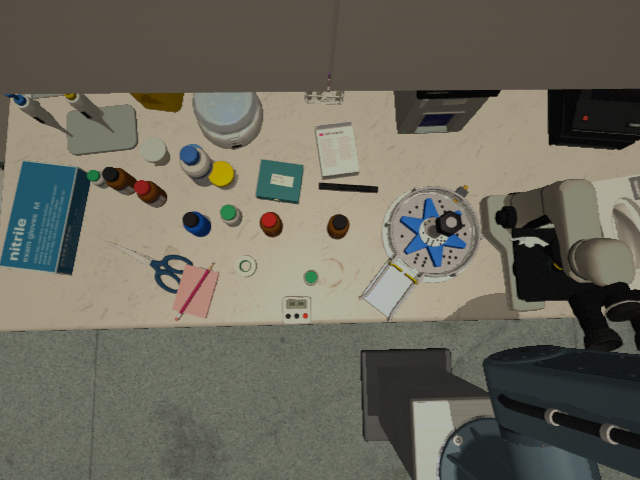

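The scene and top pictures show the carousel at top-view pixel (434,232), with its deck running to the lower left (385,290). The target bottles are black (339,226), red (271,224) and small green (311,278). The bystanders are the timer (297,308), tape (245,266) and marker (348,188).

```bash
cat > h.py <<'E'
import numpy as np, cv2
from scipy.spatial.transform import Rotation as R
from workcell import ctrl
def ray(m,u,v):
    K=m["K"]; d=np.array([(u-K[0,2])/K[0,0],-(v-K[1,2])/K[1,1],-1.])
    return np.array(m["origin"]),R.from_quat(m["attitude"]).apply(d)
def at(m,u,v,z):
    o,d=ray(m,u,v); return o+d*(z-o[2])/d[2]
def proj(m,P):
    q=R.from_quat(m["attitude"]).inv().apply(np.atleast_2d(P)-m["origin"]); K=m["K"]
    return np.c_[K[0,0]*q[:,0]/-q[:,2]+K[0,2],K[1,1]*q[:,1]/q[:,2]+K[1,2]]
E
python3 - <<'E'
from h import *
m=ctrl.camera_model("top"); im=cv2.imread("pics/top0.png")
for n,u,v,z in [("black",339,226,.105),("red",271,223,.105),("green",311,278,.06),("knob",449,223,.159),("base",434,234,.03),("timer",297,309,.017),("tape",245,266,.019),("marker",348,188,.017),("deckend",377,303,.0135)]: print(n,at(m,u,v,z).round(4))
c=cv2.resize(im[175:325,350:500],None,fx=4,fy=4,interpolation=cv2.INTER_CUBIC); cv2.imwrite("pics/c1.png",c)
E
```

```text
black [0.5238 0.3169 0.105 ]
red [0.5324 0.4576 0.105 ]
green [0.4197 0.3766 0.06  ]
knob [0.5174 0.1037 0.159 ]
base [0.5143 0.0978 0.03  ]
timer [0.3542 0.4083 0.017 ]
tape [0.4512 0.5226 0.019 ]
marker [0.6266 0.2874 0.017 ]
deckend [0.3635 0.2301 0.0135]
```

View pics/c1.png

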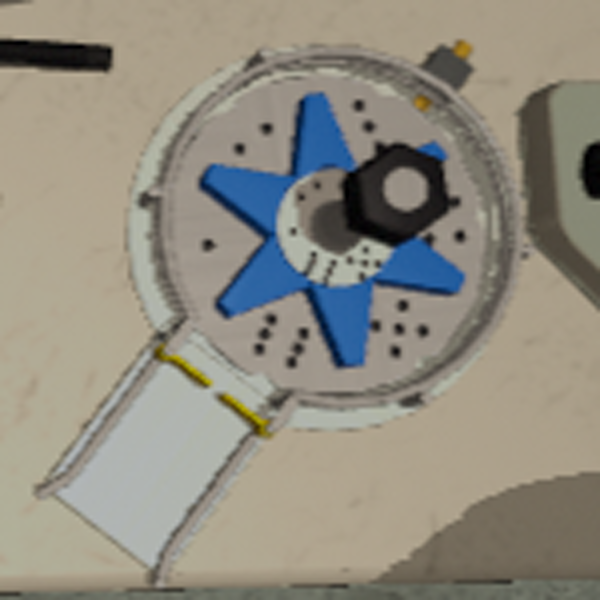

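The crop shows the carousel clearly. The tooth tips are at crop (313,97), (205,175), (222,308), (350,362) and (457,283), the flap hinges at (160,350) and (265,430), and the flare ends at (42,490) and (157,578). The one-dot pocket is at (208,245), clockwise of the gate.

```bash
cat >> h.py <<'E'
import json
def down(psi): # tool x at heading psi, z down
    c,s=np.cos(psi),np.sin(psi); return R.from_matrix(np.array([[c,s,0],[s,-c,0],[0,0,-1]]))
def plan(wps,o=None):
    """wps: (x,y,z,psi_deg,claw,nrows); prints rows in tool units"""
    o=o or ctrl.get_obs(); p=np.array(o["position"]); q=R.from_quat(o["eef_rot"]); rows=[]
    for x,y,z,psi,claw,n in wps:
        T=np.array([x,y,z]); Q=down(np.radians(psi))
        for k in range(n,0,-1):
            l=np.round(q.inv().apply((T-p)/k)/.06,2); w=np.round(np.degrees((q.inv()*Q).as_rotvec()/k)/8,2)
            p=p+q.apply(l*.06); q=q*R.from_rotvec(np.radians(w*8))
            rows.append({"linear":l.tolist(),"rot":w.tolist(),"claw":claw})
            if max(abs(l).max(),abs(w).max())>1: print("TOO BIG",l,w)
    for i in range(0,len(rows),8): print(json.dumps(rows[i:i+8]).replace(" ",""))
E
python3 - <<'E'
from h import *
from scipy.optimize import least_squares
m=ctrl.camera_model("top"); ms=ctrl.camera_model("scene")
f=lambda a,z:np.array([at(m,u/4+350,v/4+175,z) for u,v in a])
tips=f([(313,97),(205,175),(222,308),(350,362),(457,283)],.034)
r=least_squares(lambda p:np.hypot(*(tips[:,:2]-p[:2]).T)-.078,[.51,.1]); print("axis",r.x,r.fun)
c=r.x
h=f([(160,350),(265,430)],.048); e=f([(42,490),(157,578)],.0255)
for a in (h,e):
    d=a[:,:2].mean(0)-c; print("mid",a[:,:2].mean(0),np.hypot(*d),np.degrees(np.arctan2(d[1],d[0])),np.hypot(*(a[1]-a[0])[:2]))
print("tip ang",[np.degrees(np.arctan2(*(t[:2]-c)[::-1])).round(1) for t in tips])
k=f([(407,188)],.159)[0]; print("knobtop",k)
# cap triangulation
S=cv2.imread("pics/scene0.png"); T=cv2.imread("pics/top0.png")
def inter(a,b):
    (o1,d1),(o2,d2)=a,b; A=np.c_[d1,-d2]; s=np.linalg.lstsq(A,o2-o1,rcond=None)[0]
    P,Q=o1+d1*s[0],o2+d2*s[1]; return (P+Q)/2,np.linalg.norm(P-Q)
for n,t,s in [("black",(339,222),(314,222)),("red",(270,218),(271,255)),("green",(311,277),(355,268))]: print(n,*inter(ray(m,*t),ray(ms,*s)))
plan([(.30,-.22,.42,80,0,8),(.43,.16,.42,139.5,0,8)])
E
```

```text
axis [0.51849326 0.10120288] [-0.00266384 -0.00145849 -0.00032596 -0.00230056 -0.00181015]
mid [0.4282862  0.17569687] 0.11699002995252411 140.44972656908993 0.07111658567545794
mid [0.35182667 0.23717978] 0.21509874424513517 140.7903105145276 0.07875627000553762
tip ang [np.float64(4.7), np.float64(66.0), np.float64(124.6), np.float64(-175.5), np.float64(-115.2)]
knobtop [0.51931227 0.09812115 0.159     ]
black [0.53317899 0.31684726 0.10351953] 0.0014425370916807644
red [0.54416026 0.46008356 0.09750533] 0.00045008778000401635
green [0.42263605 0.37678895 0.05769774] 0.001532127214734645
[{"linear":[0.41,-0.54,-0.36],"rot":[-0.0,-0.0,-0.91],"claw":0},{"linear":[0.48,-0.48,-0.36],"rot":[-0.0,-0.0,-0.91],"claw":0},{"linear":[0.54,-0.42,-0.36],"rot":[-0.0,-0.0,-0.91],"claw":0},{"linear":[0.58,-0.35,-0.36],"rot":[-0.0,-0.0,-0.91],"claw":0},{"linear":[0.62,-0.27,-0.36],"rot":[-0.0,-0.0,-0.92],"claw":0},{"linear":[0.66,-0.19,-0.36],"rot":[-0.0,-0.0,-0.91],"claw":0},{"linear":[0.67,-0.11,-0.37],"rot":[-0.0,-0.0,-0.92],"claw":0},{"linear":[0.68,-0.02,-0.36],"rot":[-0.0,-0.01,-0.91],"claw":0}]
[{"linear":[0.83,0.13,-0.0],"rot":[-0.0,-0.0,-0.93],"claw":0},{"linear":[0.8,0.23,-0.0],"rot":[-0.0,-0.0,-0.93],"claw":0},{"linear":[0.77,0.34,-0.0],"rot":[-0.0,-0.0,-0.93],"claw":0},{"linear":[0.72,0.43,-0.0],"rot":[-0.0,-0.0,-0.93],"claw":0},{"linear":[0.65,0.52,-0.0],"rot":[-0.0,-0.0,-0.93],"claw":0},{"linear":[0.58,0.6,-0.0],"rot":[-0.0,-0.0,-0.93],"claw":0},{"linear":[0.5,0.68,-0.0],"rot":[-0.0,-0.0,-0.93],"claw":0},{"linear":[0.4,0.73,-0.0],"rot":[-0.0,-0.0,-0.93],"claw":0}]
```

carry_out(deltas=[{"linear": [0.41,-0.54,-0.36],"rot": [0,0,-0.91],"claw": 0},{"linear": [0.48,-0.48,-0.36],"rot": [0,0,-0.91],"claw": 0},{"linear": [0.54,-0.42,-0.36],"rot": [0,0,-0.91],"claw": 0},{"linear": [0.58,-0.35,-0.36],"rot": [0,0,-0.91],"claw": 0},{"linear": [0.62,-0.27,-0.36],"rot": [0,0,-0.92],"claw": 0},{"linear": [0.66,-0.19,-0.36],"rot": [0,0,-0.91],"claw": 0},{"linear": [0.67,-0.11,-0.37],"rot": [0,0,-0.92],"claw": 0},{"linear": [0.68,-0.02,-0.36],"rot": [0,-0.01,-0.91],"claw": 0}])

```text
time: 1.1
position: [0.3, -0.219, 0.4206]
eef_rot: [0.765, 0.644, -0.001, 0.0]
wrist_force: [1.4, -0.1, -0.7]
grip_width: 0.998
grasp_force: 0.0
```

carry_out(deltas=[{"linear": [0.83,0.13,0],"rot": [0,0,-0.93],"claw": 0},{"linear": [0.8,0.23,0],"rot": [0,0,-0.93],"claw": 0},{"linear": [0.77,0.34,0],"rot": [0,0,-0.93],"claw": 0},{"linear": [0.72,0.43,0],"rot": [0,0,-0.93],"claw": 0},{"linear": [0.65,0.52,0],"rot": [0,0,-0.93],"claw": 0},{"linear": [0.58,0.6,0],"rot": [0,0,-0.93],"claw": 0},{"linear": [0.5,0.68,0],"rot": [0,0,-0.93],"claw": 0},{"linear": [0.4,0.73,0],"rot": [0,0,-0.93],"claw": 0}])

```text
time: 2.1
position: [0.43, 0.1616, 0.4193]
eef_rot: [0.344, 0.939, -0.001, 0.0]
wrist_force: [0.8, 0.1, 1.1]
grip_width: 1.003
grasp_force: 0.0
```

Run:
```python
from h import *
import pickle
o=ctrl.get_obs(); m=ctrl.camera_model("wrist"); im=ctrl.camera("wrist"); cv2.imwrite("pics/w1.png",im[:,:,::-1]); pickle.dump(m,open("w1.pkl","wb"))
print(o["time"],o["position"],o["eef_rot"],o["joint_pos"],m["origin"],R.from_quat(m["attitude"]).apply([0,0,-1]))
```

```text
2.1 [0.43004874 0.16158165 0.41930852] [ 3.43819169e-01  9.39035540e-01 -7.94898593e-04  5.43781516e-05] [ 1.01102434e-01 -1.76050665e-01  1.62445079e+00 -1.48884044e-03
  1.69378905e+00 -7.67913871e-01] [0.37074186 0.21229501 0.55754947] [ 0.22575159 -0.19278862 -0.9549182 ]
```

View pics/w1.png

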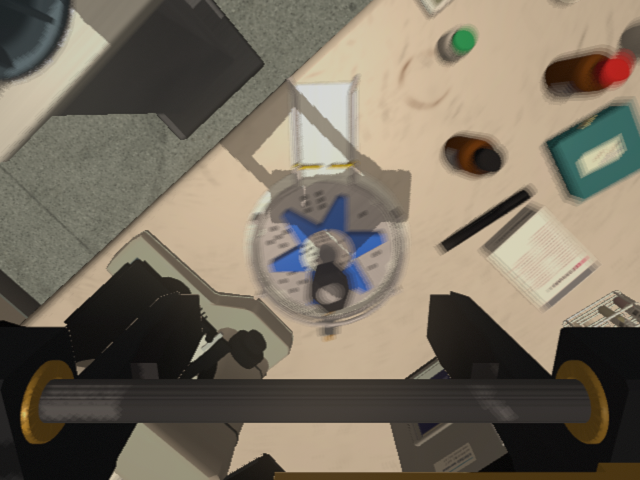

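The wrist view is blurred because the arm was still settling. The carousel is at (328,250) and the gate at (325,165). I'll retake it now that the arm is still.

Run:
```python
from h import *
import pickle
o=ctrl.get_obs(); m=ctrl.camera_model("wrist"); im=ctrl.camera("wrist"); cv2.imwrite("pics/w2.png",im[:,:,::-1]); pickle.dump(m,open("w2.pkl","wb"))
print(o["position"],abs(o["qd"]).max())
c=cv2.resize(im[70:340,235:505,::-1],None,fx=2.2,fy=2.2,interpolation=cv2.INTER_CUBIC); cv2.imwrite("pics/c2.png",c)
```

```text
[0.43070847 0.16580999 0.41865751] 0.0802493800496888
```

View pics/c2.png

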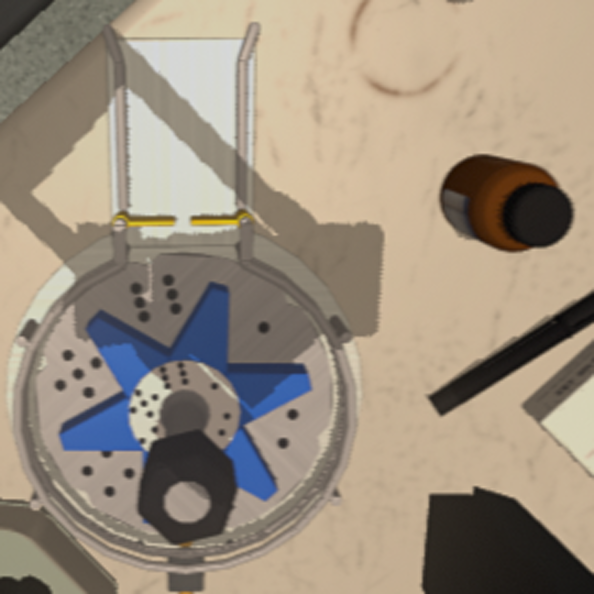

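The carousel is sharp now. In the crop, the hinges are at (121,219) and (244,217), the flare ends at (112,28) and (254,26), and the tooth tips at (219,287), (308,378), (268,493), (64,437) and (95,322). The knob top is at (187,503) and the black cap at (538,213).

```bash
cat > fit.py <<'E'
from h import *
import pickle
from scipy.optimize import least_squares
m=pickle.load(open("w2.pkl","rb"))
f=lambda a,z:np.array([at(m,u/2.2+235,v/2.2+70,z) for u,v in a])
tips=f([(219,287),(308,378),(268,493),(64,437),(95,322)],.034)
r=least_squares(lambda p:np.hypot(*(tips[:,:2]-p[:2]).T)-.076,[.51,.1]); c=r.x; print("axis",c,r.fun)
for a in (f([(121,219),(244,217)],.048),f([(112,28),(254,26)],.0255),f([(125,38),(243,38)],.0135)):
    d=a[:,:2].mean(0)-c; l=(a[1]-a[0])[:2]; print("mid",np.hypot(*d),np.degrees(np.arctan2(d[1],d[0])),"width",np.hypot(*l),"perp",np.degrees(np.arctan2(l[1],l[0]))+90)
print("tip ang",[np.degrees(np.arctan2(*(t[:2]-c)[::-1])).round(1) for t in tips])
print("knobtop",f([(187,503)],.159)[0],"black",f([(538,213)],.105)[0])
im=cv2.cvtColor(cv2.imread("pics/w2.png"),cv2.COLOR_BGR2HSV)
for n,b,z in [("green",(440,20,490,70),.060),("red",(590,40,640,100),.105)]:
    s=im[b[1]:b[3],b[0]:b[2]]; k=(s[...,1]>140)&(s[...,2]>70)&(((s[...,0]>50)&(s[...,0]<80)) if n=="green" else ((s[...,0]<6)|(s[...,0]>172)))
    v,u=np.nonzero(k); print(n,len(u),u.min()+b[0],u.max()+b[0],v.min()+b[1],v.max()+b[1],at(m,u.mean()+b[0],v.mean()+b[1],z-.006))
E
python3 fit.py
```

```text
axis [0.51756439 0.10307588] [ 6.76891029e-04 -4.80212379e-04  2.52091386e-05  1.94235903e-04
 -6.61461007e-04]
mid 0.11593062870302237 141.34920283867146 width 0.0678138184347007 perp 141.17874933946533
mid 0.21604682937094477 140.78545514793763 width 0.07705570926468465 perp 141.01815998789522
mid 0.21100624754959774 140.60774768532397 width 0.06569148371042202 perp 140.2604816248243
tip ang [np.float64(125.8), np.float64(64.8), np.float64(2.9), np.float64(-115.5), np.float64(-174.9)]
knobtop [0.51984915 0.10014248 0.159     ] black [0.53003321 0.31517005 0.105     ]
green 438 446 468 36 60 [0.42195445 0.3791146  0.054     ]
red 863 590 622 65 96 [0.54060359 0.46491177 0.099     ]
```

Run:
```python
from h import *
plan([(.5187,.1008,.23,65,0,10),(.5187,.1008,.137,65,0,3),(.5187,.1008,.137,65,0,2)])
```

```text
[{"linear":[-0.18,0.02,0.31],"rot":[-0.0,-0.0,0.94],"claw":0},{"linear":[-0.18,0.04,0.31],"rot":[-0.0,-0.0,0.94],"claw":0},{"linear":[-0.17,0.06,0.31],"rot":[-0.0,0.0,0.94],"claw":0},{"linear":[-0.16,0.08,0.32],"rot":[-0.0,0.0,0.94],"claw":0},{"linear":[-0.15,0.1,0.31],"rot":[-0.0,0.0,0.93],"claw":0},{"linear":[-0.13,0.12,0.32],"rot":[-0.0,0.0,0.94],"claw":0},{"linear":[-0.12,0.14,0.31],"rot":[-0.0,0.0,0.93],"claw":0},{"linear":[-0.1,0.15,0.32],"rot":[-0.0,0.0,0.94],"claw":0}]
[{"linear":[-0.07,0.17,0.31],"rot":[-0.01,0.0,0.93],"claw":0},{"linear":[-0.05,0.17,0.32],"rot":[-0.0,0.01,0.94],"claw":0},{"linear":[-0.0,0.0,0.52],"rot":[-0.0,-0.0,-0.0],"claw":0},{"linear":[-0.0,0.0,0.51],"rot":[-0.0,-0.0,-0.0],"claw":0},{"linear":[-0.0,0.01,0.52],"rot":[-0.0,-0.0,-0.0],"claw":0},{"linear":[-0.0,-0.0,-0.0],"rot":[-0.0,-0.0,-0.0],"claw":0},{"linear":[-0.0,-0.0,-0.0],"rot":[-0.0,-0.0,-0.0],"claw":0}]
```

carry_out(deltas=[{"linear": [-0.18,0.02,0.31],"rot": [0,0,0.94],"claw": 0},{"linear": [-0.18,0.04,0.31],"rot": [0,0,0.94],"claw": 0},{"linear": [-0.17,0.06,0.31],"rot": [0,0,0.94],"claw": 0},{"linear": [-0.16,0.08,0.32],"rot": [0,0,0.94],"claw": 0},{"linear": [-0.15,0.1,0.31],"rot": [0,0,0.93],"claw": 0},{"linear": [-0.13,0.12,0.32],"rot": [0,0,0.94],"claw": 0},{"linear": [-0.12,0.14,0.31],"rot": [0,0,0.93],"claw": 0},{"linear": [-0.1,0.15,0.32],"rot": [0,0,0.94],"claw": 0}])

```text
time: 3.2
position: [0.5001, 0.1075, 0.2682]
eef_rot: [0.771, 0.637, -0.001, 0.0]
wrist_force: [1.3, 0.5, 0.3]
grip_width: 1.0
grasp_force: 0.0
```

carry_out(deltas=[{"linear": [-0.07,0.17,0.31],"rot": [-0.01,0,0.93],"claw": 0},{"linear": [-0.05,0.17,0.32],"rot": [0,0.01,0.94],"claw": 0},{"linear": [0,0,0],"rot": [0,0,0],"claw": 0},{"linear": [0,0,0],"rot": [0,0,0],"claw": 0}])

```text
time: 3.7
position: [0.5182, 0.0963, 0.2318]
eef_rot: [0.845, 0.535, 0.001, 0.001]
wrist_force: [-0.1, 0.5, 0.7]
grip_width: 1.0
grasp_force: 0.0
```

Run:
```python
from h import *
o=ctrl.get_obs(); print(o["position"],R.from_quat(o["eef_rot"]).as_matrix()[:,0],o["wrist_force"],o["moment"])
plan([(.5187,.1008,.137,65,0,3)])
```

```text
[0.51818702 0.09630082 0.23183846] [4.28237131e-01 9.03666332e-01 3.46690818e-04] [-0.05759841  0.53190854  0.68248557] [-0.01312237 -0.03686822  0.01953282]
[{"linear":[0.02,-0.01,0.53],"rot":[0.0,-0.0,-0.01],"claw":0},{"linear":[0.03,-0.01,0.53],"rot":[0.01,-0.0,-0.02],"claw":0},{"linear":[0.02,-0.01,0.52],"rot":[0.0,-0.0,-0.01],"claw":0}]
```

carry_out(deltas=[{"linear": [0.02,-0.01,0.53],"rot": [0,0,-0.01],"claw": 0},{"linear": [0.03,-0.01,0.53],"rot": [0,0,-0.02],"claw": 0},{"linear": [0.02,-0.01,0.52],"rot": [0,0,-0.01],"claw": 0},{"linear": [0,0,0],"rot": [0,0,0],"claw": 0.3},{"linear": [0,0,0],"rot": [0,0,0],"claw": 0.5},{"linear": [0,0,0],"rot": [0,0,0],"claw": 0.7}], newtons=20)

```text
time: 4.45
position: [0.5199, 0.1011, 0.1384]
eef_rot: [0.844, 0.537, 0.002, 0.002]
wrist_force: [-0.2, -0.4, -0.1]
grip_width: 0.682
grasp_force: 0.0
```

carry_out(deltas=[{"linear": [0,0,0],"rot": [0,0,0],"claw": 0.7},{"linear": [0,0,0],"rot": [0,0,0],"claw": 0.7}])

```text
time: 4.7
position: [0.52, 0.1007, 0.1374]
eef_rot: [0.844, 0.536, 0.002, 0.002]
wrist_force: [5.9, -2.1, 1.1]
grip_width: 0.495
grasp_force: 20.0
```

Run:
```python
from h import *
o=ctrl.get_obs(); print(o["position"],R.from_quat(o["eef_rot"]).as_matrix()[:,0],o["wrist_force"],o["moment"],o["grip_width"]*88)
```

```text
[0.51997232 0.10071046 0.137367  ] [0.42466982 0.9053476  0.00112178] [ 5.88674412 -2.05273738  1.13882908] [-0.17200225 -0.46789861  0.0500375 ] 43.588396916944525
```

carry_out(deltas=[{"linear": [0,0,0],"rot": [0,0,-0.95],"claw": 0.7},{"linear": [0,0,0],"rot": [0,0,-0.95],"claw": 0.7},{"linear": [0,0,0],"rot": [0,0,-0.95],"claw": 0.7},{"linear": [0,0,0],"rot": [0,0,-0.95],"claw": 0.7},{"linear": [0,0,0],"rot": [0,0,-0.95],"claw": 0.7},{"linear": [0,0,0],"rot": [0,0,-0.95],"claw": 0.7},{"linear": [0,0,0],"rot": [0,0,0],"claw": 0.7},{"linear": [0,0,0],"rot": [0,0,0],"claw": 0.7}])

```text
time: 5.7
position: [0.5197, 0.1008, 0.1373]
eef_rot: [0.571, 0.821, 0.001, 0.002]
wrist_force: [3.0, -2.6, 5.2]
grip_width: 0.497
grasp_force: 20.1
```

Run:
```python
from h import *
o=ctrl.get_obs(); X=R.from_quat(o["eef_rot"]).as_matrix()[:,0];print(o["position"],np.degrees(np.arctan2(X[1],X[0])),o["wrist_force"],o["moment"],o["grip_width"]*88)
```

```text
[0.51966556 0.10084496 0.13734593] 110.37472812541628 [ 2.9606127  -2.60821091  5.18134087] [-0.40097207 -0.41469264  0.50529252] 43.70938232475668
```

Run:
```python
from h import *
plan([(.5197,.1008,.1373,110.4,0,3),(.5187,.1008,.23,110.4,0,2),(.4222,.3776,.13,140.8,0,6),(.4222,.3776,.13,140.8,0,2)])
```

```text
[{"linear":[-0.0,0.0,0.0],"rot":[0.01,0.01,-0.0],"claw":0},{"linear":[-0.0,0.0,0.0],"rot":[0.01,0.0,-0.0],"claw":0},{"linear":[-0.0,0.0,0.0],"rot":[0.0,0.01,-0.0],"claw":0},{"linear":[0.0,-0.01,-0.77],"rot":[0.0,-0.0,-0.0],"claw":0},{"linear":[0.01,-0.0,-0.77],"rot":[0.0,-0.0,-0.0],"claw":0},{"linear":[0.81,0.02,0.28],"rot":[0.0,-0.0,-0.63],"claw":0},{"linear":[0.81,0.09,0.28],"rot":[0.0,-0.0,-0.63],"claw":0},{"linear":[0.8,0.16,0.28],"rot":[0.0,-0.0,-0.64],"claw":0}]
[{"linear":[0.78,0.23,0.27],"rot":[0.0,-0.0,-0.63],"claw":0},{"linear":[0.76,0.29,0.28],"rot":[0.0,-0.0,-0.64],"claw":0},{"linear":[0.73,0.36,0.27],"rot":[0.0,-0.0,-0.63],"claw":0},{"linear":[0.0,-0.0,0.0],"rot":[0.0,0.0,-0.0],"claw":0},{"linear":[0.0,-0.0,0.0],"rot":[0.0,0.0,-0.0],"claw":0}]
```

carry_out(deltas=[{"linear": [0,0,0],"rot": [0,0,0],"claw": 0},{"linear": [0,0,0],"rot": [0,0,0],"claw": 0},{"linear": [0,0,0],"rot": [0,0,0],"claw": 0},{"linear": [0,-0.01,-0.77],"rot": [0,0,0],"claw": 0},{"linear": [0.01,0,-0.77],"rot": [0,0,0],"claw": 0},{"linear": [0.81,0.02,0.28],"rot": [0,0,-0.63],"claw": 0},{"linear": [0.81,0.09,0.28],"rot": [0,0,-0.63],"claw": 0},{"linear": [0.8,0.16,0.28],"rot": [0,0,-0.64],"claw": 0}])

```text
time: 6.7
position: [0.469, 0.2411, 0.1778]
eef_rot: [0.456, 0.89, 0.0, 0.001]
wrist_force: [0.4, 0.1, -0.5]
grip_width: 1.0
grasp_force: 0.0
```

carry_out(deltas=[{"linear": [0.78,0.23,0.27],"rot": [0,0,-0.63],"claw": 0},{"linear": [0.76,0.29,0.28],"rot": [0,0,-0.64],"claw": 0},{"linear": [0.73,0.36,0.27],"rot": [0,0,-0.63],"claw": 0},{"linear": [0,0,0],"rot": [0,0,0],"claw": 0},{"linear": [0,0,0],"rot": [0,0,0],"claw": 0},{"linear": [0,0,0],"rot": [0,0,0],"claw": 0}])

```text
time: 7.45
position: [0.4216, 0.377, 0.1295]
eef_rot: [0.336, 0.942, 0.0, 0.001]
wrist_force: [0.7, 0.2, 0.3]
grip_width: 1.001
grasp_force: 0.0
```

```bash
cat > wheel.py <<'E'
from h import *
C=np.array([.519,.101])
def wheel(im,m,bgr=True):
    h=cv2.cvtColor(im,cv2.COLOR_BGR2HSV); k=(h[...,0]>100)&(h[...,0]<118)&(h[...,1]>130)&(h[...,2]>60)
    v,u=np.nonzero(k); o,d=ray(m,0,0); P=np.array([at(m,a,b,.034)[:2] for a,b in zip(u,v)])-C
    r=np.hypot(*P.T); P=P[(r>.05)&(r<.08)]; th=np.arctan2(P[:,1],P[:,0])
    ph=np.degrees(np.angle(np.exp(6j*th).sum()))/6; return len(P),(ph+30-140.8+30)%60-30
E
python3 - <<'E'
from wheel import *
m=ctrl.camera_model("top"); print("start",wheel(cv2.imread("pics/top0.png"),m))
im=ctrl.camera("top")[:,:,::-1].copy(); cv2.imwrite("pics/top1.png",im); print("now",wheel(im,m))
import pickle
o=ctrl.get_obs(); mw=ctrl.camera_model("wrist"); w=ctrl.camera("wrist")[:,:,::-1].copy(); cv2.imwrite("pics/w3.png",w); pickle.dump(mw,open("w3.pkl","wb")); print("wrist",wheel(w,mw))
X=R.from_quat(o["eef_rot"]).as_matrix()[:,0]; print(o["position"],np.degrees(np.arctan2(X[1],X[0])))
h=cv2.cvtColor(w,cv2.COLOR_BGR2HSV); k=((h[...,0]>50)&(h[...,0]<80)&(h[...,1]>120)&(h[...,2]>50)).astype(np.uint8)
n,l,s,c=cv2.connectedComponentsWithStats(k)
for i in range(1,n):
    if s[i,4]>300: print(s[i],at(mw,*c[i],.056))
plan([(.4222,.3776,.026,140.8,0,3)])
E
```

```text
start (574, np.float64(14.189297748640683))
now (575, np.float64(0.04953359641717725))
wrist (0, np.float64(9.199999999999989))
[0.42169659 0.37694073 0.12951395] 140.7492935995154
[525  99  45  47 526] [0.44156339 0.51202936 0.056     ]
[{"linear":[0.0,0.0,0.58],"rot":[0.0,0.0,-0.0],"claw":0},{"linear":[0.0,0.01,0.57],"rot":[0.01,0.01,-0.0],"claw":0},{"linear":[0.0,0.0,0.58],"rot":[0.0,0.0,-0.01],"claw":0}]
```

View pics/w3.png

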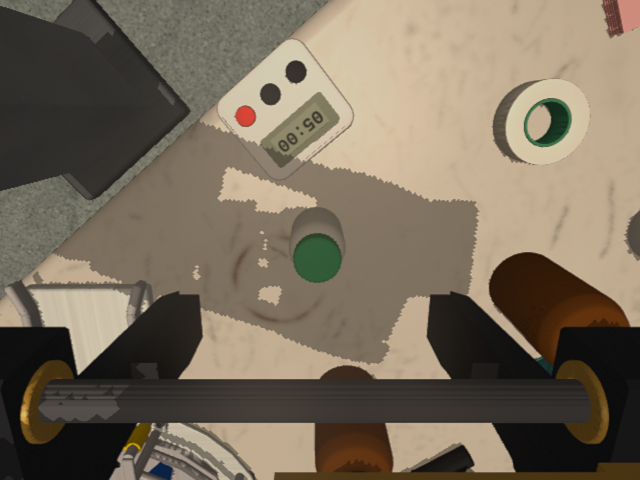

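The view is of the green bottle between the open fingers, its cap at (317,259), with the timer (285,110) and tape (545,122) clear of the hand. The wheel measures 0.05° off its click.

Run:
```python
from h import *
import pickle
m=pickle.load(open("w3.pkl","rb")); p=at(m,317.5,259,.060); print(p, at(m,317,235,.0585+.0-.03))
plan([(p[0],p[1],.026,140.8,0,3)])
```

```text
[0.42145737 0.37983513 0.06      ] [0.41856157 0.38216525 0.0285    ]
[{"linear":[0.01,0.01,0.58],"rot":[0.0,0.0,-0.0],"claw":0},{"linear":[0.01,0.01,0.57],"rot":[0.01,0.01,-0.0],"claw":0},{"linear":[0.02,0.01,0.58],"rot":[0.0,0.0,-0.01],"claw":0}]
```

carry_out(deltas=[{"linear": [0.01,0.01,0.58],"rot": [0,0,0],"claw": 0},{"linear": [0.01,0.01,0.57],"rot": [0,0,0],"claw": 0.2},{"linear": [0.02,0.01,0.58],"rot": [0,0,0],"claw": 0.4},{"linear": [0,0,0],"rot": [0,0,0],"claw": 0.5},{"linear": [0,0,0],"rot": [0,0,0],"claw": 0.75},{"linear": [0,0,0],"rot": [0,0,0],"claw": 0.75},{"linear": [0,0,0],"rot": [0,0,0],"claw": 0.75}], newtons=8)

```text
time: 8.43
position: [0.4212, 0.3812, 0.0267]
eef_rot: [0.335, 0.942, 0.001, 0.002]
wrist_force: [-0.3, 0.3, 5.5]
grip_width: 0.364
grasp_force: 8.0
```

Run:
```python
from h import *
o=ctrl.get_obs(); print(o["position"],o["wrist_force"],o["grip_width"]*88)
C=np.array([.5192,.1008]); g=np.radians(140.8); u=np.array([np.cos(g),np.sin(g)]); P=C+.160*u; print(P)
plan([(.4225,.378,.115,140.8,.75,2),(*P,.115,140.8,.75,4),(*P,.043,140.8,.75,2),(*P,.0405,140.8,.75,2)])
```

```text
[0.4212089  0.38117781 0.02670922] [-0.33692397  0.34669036  5.51902529] 32.02520418838723
[0.39520888 0.20192469]
[{"linear":[-0.03,-0.01,-0.74],"rot":[0.01,0.01,0.0],"claw":0.75},{"linear":[-0.02,-0.01,-0.73],"rot":[0.01,0.01,0.01],"claw":0.75},{"linear":[-0.38,-0.64,-0.0],"rot":[0.0,-0.0,-0.0],"claw":0.75},{"linear":[-0.38,-0.64,-0.0],"rot":[0.0,-0.0,-0.0],"claw":0.75},{"linear":[-0.37,-0.64,-0.0],"rot":[0.0,-0.0,-0.0],"claw":0.75},{"linear":[-0.38,-0.65,-0.0],"rot":[0.0,-0.0,-0.0],"claw":0.75},{"linear":[0.0,0.0,0.6],"rot":[0.0,-0.0,-0.0],"claw":0.75},{"linear":[0.0,0.0,0.6],"rot":[0.0,-0.0,-0.0],"claw":0.75}]
[{"linear":[0.0,0.0,0.02],"rot":[0.0,-0.0,-0.0],"claw":0.75},{"linear":[0.0,0.0,0.02],"rot":[0.0,-0.0,-0.0],"claw":0.75}]
```

carry_out(deltas=[{"linear": [-0.03,-0.01,-0.74],"rot": [0,0,0],"claw": 0.75},{"linear": [-0.02,-0.01,-0.73],"rot": [0,0,0],"claw": 0.75},{"linear": [-0.38,-0.64,0],"rot": [0,0,0],"claw": 0.75},{"linear": [-0.38,-0.64,0],"rot": [0,0,0],"claw": 0.75},{"linear": [-0.37,-0.64,0],"rot": [0,0,0],"claw": 0.75},{"linear": [-0.38,-0.65,0],"rot": [0,0,0],"claw": 0.75},{"linear": [0,0,0],"rot": [0,0,0],"claw": 0.75},{"linear": [0,0,0],"rot": [0,0,0],"claw": 0.75}])

```text
time: 9.43
position: [0.3953, 0.2015, 0.1141]
eef_rot: [0.335, 0.942, 0.001, 0.001]
wrist_force: [0.3, 0.3, 0.1]
grip_width: 0.373
grasp_force: 8.0
```

Run:
```python
from h import *
import pickle
o=ctrl.get_obs(); print(o["position"],o["wrist_force"],o["grip_width"]*88)
m=ctrl.camera_model("wrist"); im=ctrl.camera("wrist")[:,:,::-1]; cv2.imwrite("pics/w4.png",im); pickle.dump(m,open("w4.pkl","wb"))
C=np.array([.5192,.1008]); g=np.radians(140.8); u=np.array([np.cos(g),np.sin(g)]); P=C+.160*u; print(P)
for r,l in [(.214,.031),(.214,-.031),(.15,.031),(.15,-.031)]: print(r,l,proj(m,[*(C+r*u+l*np.array([-u[1],u[0]])),.0255]))
plan([(*P,.043,140.8,.75,2),(*P,.0405,140.8,.75,2)])
```

```text
[0.39529454 0.20147364 0.11411879] [0.34474274 0.27338313 0.14821896] 32.80330354730369
[0.39520888 0.20192469]
0.214 0.031 [[256.03731948 154.67953803]]
0.214 -0.031 [[371.93494469 154.6975392 ]]
0.15 0.031 [[260.5760088  266.50807352]]
0.15 -0.031 [[367.35004707 266.46129406]]
[{"linear":[0.0,-0.0,0.59],"rot":[0.01,0.01,0.01],"claw":0.75},{"linear":[0.0,-0.0,0.59],"rot":[0.0,0.01,0.0],"claw":0.75},{"linear":[0.0,-0.0,0.02],"rot":[0.0,-0.0,0.0],"claw":0.75},{"linear":[0.0,-0.0,0.02],"rot":[0.0,-0.0,0.0],"claw":0.75}]
```

View pics/w4.png

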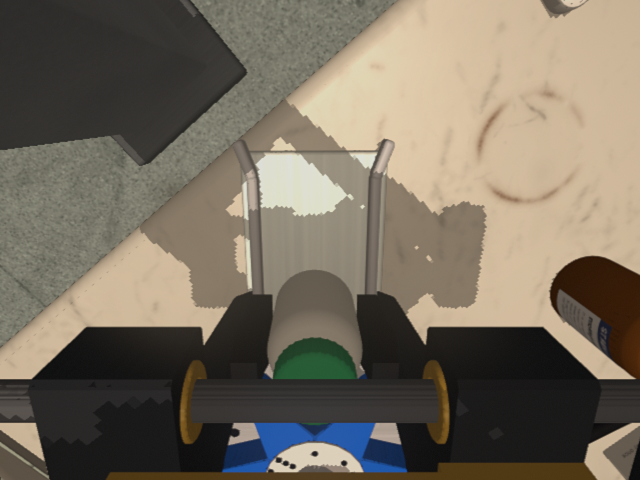

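The bottle is held upright over the deck. The rail inner edges are at u≈264 and 364 at v≈266, which matches the predicted middle line at 314.

carry_out(deltas=[{"linear": [0,0,0.5],"rot": [0,0,0],"claw": 0.75},{"linear": [0,0,0.4],"rot": [0,0,0],"claw": 0.75},{"linear": [0,0,0.2],"rot": [0,0,0],"claw": 0.75},{"linear": [0,0,0.1],"rot": [0,0,0],"claw": 0.75},{"linear": [0,0,0],"rot": [0,0,0],"claw": 0.75},{"linear": [0,0,0],"rot": [0,0,0],"claw": 0.75}])

```text
time: 10.22
position: [0.3954, 0.2013, 0.0421]
eef_rot: [0.335, 0.942, 0.0, 0.001]
wrist_force: [1.0, 0.2, 0.6]
grip_width: 0.366
grasp_force: 8.0
```

Run:
```python
from h import *
o=ctrl.get_obs(); print(o["position"],o["wrist_force"],o["grip_width"]*88)
```

```text
[0.39536533 0.2013298  0.04206988] [0.96360861 0.20976197 0.64936492] 32.24480309241417
```

carry_out(deltas=[{"linear": [0,0,0.03],"rot": [0,0,0],"claw": 0.75},{"linear": [0,0,0],"rot": [0,0,0],"claw": 0.58},{"linear": [0,0,0],"rot": [0,0,0],"claw": 0.4},{"linear": [0,0,0],"rot": [0,0,0],"claw": 0.4},{"linear": [0,0,-0.4],"rot": [0,0,0],"claw": 0.4},{"linear": [0,0,-0.5],"rot": [0,0,0],"claw": 0.4},{"linear": [0.4,0,-0.05],"rot": [0,0,0],"claw": 0.5},{"linear": [0.4,0,0],"rot": [0,0,0],"claw": 0.7}])

```text
time: 11.22
position: [0.3576, 0.2318, 0.0973]
eef_rot: [0.335, 0.942, 0.001, 0.001]
wrist_force: [-0.3, -0.2, -0.2]
grip_width: 0.412
grasp_force: 0.0
```

carry_out(deltas=[{"linear": [0,0,0],"rot": [0,0,0],"claw": 0.83},{"linear": [0,0,0],"rot": [0,0,0],"claw": 0.83},{"linear": [0,0,0],"rot": [0,0,0],"claw": 0.83}])

```text
time: 11.6
position: [0.358, 0.2311, 0.0965]
eef_rot: [0.335, 0.942, 0.0, 0.001]
wrist_force: [-0.1, 0.4, 0.7]
grip_width: 0.172
grasp_force: 0.0
```

```bash
cat > rel.py <<'E'
from h import *
C=np.array([.5192,.1008]); g=np.radians(140.8); U=np.array([np.cos(g),np.sin(g)]); V=np.array([-U[1],U[0]])
def rl(p): d=np.array(p[:2])-C; return d@U,d@V
def st():
    o=ctrl.get_obs(); f=o["wrist_force"]; X=R.from_quat(o["eef_rot"]).as_matrix()[:,0]
    print("r,lat,z mm",np.round(np.r_[rl(o["position"]),o["position"][2]]*1e3,1),"F out,lat,z",np.round([f[:2]@U,f[:2]@V,f[2]],1),"psi",np.degrees(np.arctan2(X[1],X[0])).round(2),"w",round(o["grip_width"]*88,1),"t",o["time"])
    return o
E
python3 - <<'E'
from rel import *
import pickle
st(); m=ctrl.camera_model("wrist"); im=ctrl.camera("wrist")[:,:,::-1]; cv2.imwrite("pics/w5.png",im); pickle.dump(m,open("w5.pkl","wb"))
t=ctrl.camera("top")[:,:,::-1]; cv2.imwrite("pics/top2.png",t)
h=cv2.cvtColor(im,cv2.COLOR_BGR2HSV); k=((h[...,0]>50)&(h[...,0]<80)&(h[...,1]>120)&(h[...,2]>40)).astype(np.uint8)
n,l,s,c=cv2.connectedComponentsWithStats(k)
for i in range(1,n):
    if s[i,4]>200: print(s[i],c[i],np.round(1e3*np.array(rl(at(m,*c[i],.0735))),1))
P=C+.205*U
plan([(*P,.028,140.8,.83,3)])
E
```

```text
r,lat,z mm [207.2   0.9  96.5] F out,lat,z [ 0.3 -0.2  0.7] psi 140.83 w 15.1 t 11.6
[297 366  42  13 331] [317.44712991 373.37160121] [171.6  -0.8]
[{"linear":[-0.01,0.01,0.38],"rot":[0.0,0.0,0.0],"claw":0.83},{"linear":[-0.01,0.0,0.38],"rot":[0.0,0.01,0.0],"claw":0.83},{"linear":[-0.02,0.01,0.38],"rot":[0.0,0.0,0.0],"claw":0.83}]
```

carry_out(deltas=[{"linear": [-0.01,0.01,0.38],"rot": [0,0,0],"claw": 0.83},{"linear": [-0.01,0,0.38],"rot": [0,0,0],"claw": 0.83},{"linear": [-0.02,0.01,0.38],"rot": [0,0,0],"claw": 0.83},{"linear": [-0.2,0,0],"rot": [0,0,0],"claw": 0.83},{"linear": [-0.15,0,0],"rot": [0,0,0],"claw": 0.83},{"linear": [-0.15,0,0],"rot": [0,0,0],"claw": 0.83},{"linear": [-0.15,0,0],"rot": [0,0,0],"claw": 0.83},{"linear": [-0.15,0,0],"rot": [0,0,0],"claw": 0.83}])

```text
time: 12.7
position: [0.3981, 0.2002, 0.0286]
eef_rot: [0.335, 0.942, 0.0, 0.001]
wrist_force: [0.1, 0.6, 0.6]
grip_width: 0.17
grasp_force: 0.3
```

Run:
```python
from rel import *
st()
t=ctrl.camera("top")[:,:,::-1]; cv2.imwrite("pics/top3.png",t)
s=ctrl.camera("scene")[:,:,::-1]; cv2.imwrite("pics/s3.png",s)
cv2.imwrite("pics/c3.png",np.hstack([cv2.resize(t[205:325,350:470],None,fx=3.3,fy=3.3),cv2.resize(s[180:300,300:420],None,fx=3.3,fy=3.3)]))
```

```text
r,lat,z mm [156.6  -0.5  28.6] F out,lat,z [ 0.3 -0.5  0.6] psi 140.86 w 14.9 t 12.7
```

View pics/c3.png

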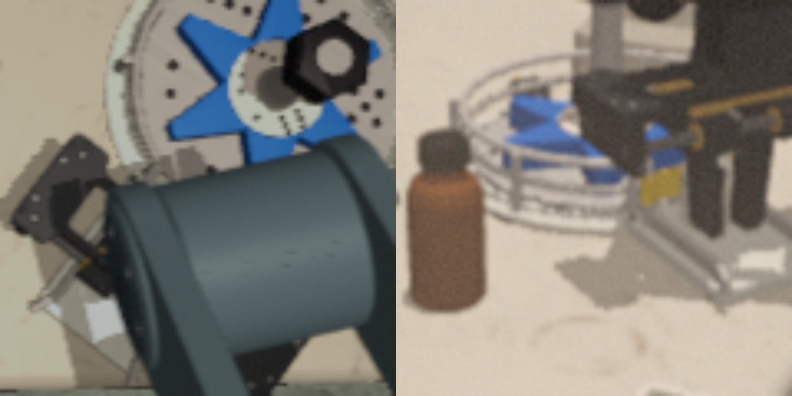

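The scene crop shows the fingers inside the deck rails with the gate flap yellow just beyond; the bottle is hidden behind them. I'll continue pushing and go by the wrist force.

carry_out(deltas=[{"linear": [-0.12,-0.01,0],"rot": [0,0,0],"claw": 0.83},{"linear": [-0.12,0,0],"rot": [0,0,0],"claw": 0.83},{"linear": [-0.12,0,0],"rot": [0,0,0],"claw": 0.83},{"linear": [-0.12,0,0],"rot": [0,0,0],"claw": 0.83}])

```text
time: 13.3
position: [0.4194, 0.1816, 0.0281]
eef_rot: [0.335, 0.942, -0.0, 0.0]
wrist_force: [-2.2, 2.1, 1.2]
grip_width: 0.171
grasp_force: 1.5
```

carry_out(deltas=[{"linear": [-0.12,0,0],"rot": [0,0,0],"claw": 0.83},{"linear": [-0.12,0,0],"rot": [0,0,0],"claw": 0.83},{"linear": [-0.12,0,0],"rot": [0,0,0],"claw": 0.83}])

```text
time: 13.68
position: [0.4361, 0.168, 0.0281]
eef_rot: [0.335, 0.942, -0.0, 0.0]
wrist_force: [-2.4, 2.6, 0.9]
grip_width: 0.171
grasp_force: 1.7
```

Run:
```python
from rel import *
st()
```

```text
r,lat,z mm [106.9   0.5  28.1] F out,lat,z [ 3.5 -0.5  0.9] psi 140.86 w 15.1 t 13.675
```

carry_out(deltas=[{"linear": [-0.08,0.01,0],"rot": [0,0,0],"claw": 0.83},{"linear": [-0.08,0,0],"rot": [0,0,0],"claw": 0.83},{"linear": [-0.08,0,0],"rot": [0,0,0],"claw": 0.83},{"linear": [0,0,0],"rot": [0,0,0],"claw": 0.83}])

```text
time: 14.18
position: [0.4485, 0.1592, 0.0285]
eef_rot: [0.335, 0.942, 0.0, 0.001]
wrist_force: [0.4, -0.6, -0.8]
grip_width: 0.168
grasp_force: 1.5
```

carry_out(deltas=[{"linear": [-0.04,0,0],"rot": [0,0,0],"claw": 0.83},{"linear": [-0.04,0,0],"rot": [0,0,0],"claw": 0.83},{"linear": [0,0,0],"rot": [0,0,0],"claw": 0.83}])

```text
time: 14.55
position: [0.4515, 0.1565, 0.0283]
eef_rot: [0.335, 0.942, 0.0, 0.001]
wrist_force: [-0.3, -0.0, 0.8]
grip_width: 0.174
grasp_force: 1.2
```

Run:
```python
from rel import *
st()
```

```text
r,lat,z mm [87.6 -0.4 28.3] F out,lat,z [0.2 0.2 0.8] psi 140.87 w 15.3 t 14.55
```

carry_out(deltas=[{"linear": [-0.03,0,0],"rot": [0,0,0],"claw": 0.83},{"linear": [-0.03,0,0],"rot": [0,0,0],"claw": 0.83},{"linear": [0,0,0],"rot": [0,0,0],"claw": 0.83}])

```text
time: 14.92
position: [0.4543, 0.1542, 0.0283]
eef_rot: [0.335, 0.942, 0.0, 0.001]
wrist_force: [-0.4, 1.2, -0.3]
grip_width: 0.167
grasp_force: 1.1
```

carry_out(deltas=[{"linear": [-0.02,0,0],"rot": [0,0,0],"claw": 0.83},{"linear": [-0.02,0,0],"rot": [0,0,0],"claw": 0.83},{"linear": [0,0,0],"rot": [0,0,0],"claw": 0.83}])

```text
time: 15.3
position: [0.4557, 0.1528, 0.0282]
eef_rot: [0.335, 0.942, -0.0, 0.0]
wrist_force: [-2.9, 0.1, 1.6]
grip_width: 0.173
grasp_force: 2.0
```

Run:
```python
from rel import *
st()
```

```text
r,lat,z mm [82.1 -0.2 28.2] F out,lat,z [2.3 1.8 1.6] psi 140.87 w 15.2 t 15.3
```

carry_out(deltas=[{"linear": [-0.02,0,0],"rot": [0,0,0],"claw": 0.83},{"linear": [-0.02,0,0],"rot": [0,0,0],"claw": 0.83},{"linear": [0,0,0],"rot": [0,0,0],"claw": 0.83}])

```text
time: 15.68
position: [0.456, 0.1521, 0.028]
eef_rot: [0.335, 0.942, -0.0, -0.001]
wrist_force: [-9.7, 6.3, 6.0]
grip_width: 0.175
grasp_force: 5.3
```

Run:
```python
from rel import *
st()
```

```text
r,lat,z mm [81.4  0.3 28. ] F out,lat,z [11.5  1.2  6. ] psi 140.86 w 15.4 t 15.675
```

carry_out(deltas=[{"linear": [0.07,0,0],"rot": [0,0,0],"claw": 0.83},{"linear": [0.05,0,-0.1],"rot": [0,0,0],"claw": 0.83},{"linear": [0,0,-0.6],"rot": [0,0,0],"claw": 0.83},{"linear": [0,0,-0.8],"rot": [0,0,0],"claw": 0.7},{"linear": [0,0,-0.9],"rot": [0,0,0],"claw": 0.4},{"linear": [0,0,-0.9],"rot": [0,0,0],"claw": 0},{"linear": [0,0,0],"rot": [0,0,0],"claw": 0}])

```text
time: 16.55
position: [0.4551, 0.1562, 0.2318]
eef_rot: [0.335, 0.942, 0.002, 0.006]
wrist_force: [0.4, -0.6, 0.1]
grip_width: 0.601
grasp_force: 0.0
```

Run:
```python
from rel import *
import pickle
from wheel import wheel
st(); mt=ctrl.camera_model("top"); ms=ctrl.camera_model("scene")
t=ctrl.camera("top")[:,:,::-1].copy(); cv2.imwrite("pics/top4.png",t); s=ctrl.camera("scene")[:,:,::-1].copy()
print(wheel(t,mt))
w2=pickle.load(open("w2.pkl","rb"))
def inter(a,b):
    (o1,d1),(o2,d2)=a,b; A=np.c_[d1,-d2]; k=np.linalg.lstsq(A,o2-o1,rcond=None)[0]
    P,Q=o1+d1*k[0],o2+d2*k[1]; return (P+Q)/2,np.linalg.norm(P-Q)
print("scope",inter(ray(mt,507,215),ray(w2,248,350)),at(mt,487,197,.03),at(mt,515,308,.03))
h=cv2.cvtColor(s,cv2.COLOR_BGR2HSV); k=((h[...,0]>50)&(h[...,0]<80)&(h[...,1]>100)&(h[...,2]>40)).astype(np.uint8)
n,l,S,c=cv2.connectedComponentsWithStats(k)
for i in range(1,n):
    if S[i,4]>15: print(S[i],c[i],np.round(1e3*np.array(rl(at(ms,*c[i],.067))),1))
G=C+.059*U; print("expect cap px",proj(ms,[*G,.067]),proj(ms,[*(C+.062*U),.067]))
c=s[150:270,310:430]; cv2.imwrite("pics/c4.png",np.hstack([cv2.resize(t[195:295,370:490],None,fx=3.3,fy=3.3),cv2.resize(s[165:265,310:430],None,fx=3.3,fy=3.3)]))
```

```text
r,lat,z mm [ 84.7  -2.4 231.8] F out,lat,z [-0.6  0.2  0.1] psi 140.87 w 52.9 t 16.55
(245, np.float64(-0.2207538424180484))
scope (array([ 0.54927471, -0.05119454,  0.06833113]), np.float64(0.006841666339498519)) [ 0.59772287 -0.02931793  0.03      ] [ 0.34622483 -0.07286589  0.03      ]
[ 25 390  22  17 259] [ 35.70656371 398.47876448] [ 385.1 -664.7]
expect cap px [[377.13686348 211.53139061]] [[377.83487353 212.00410187]]
```

View pics/c4.png

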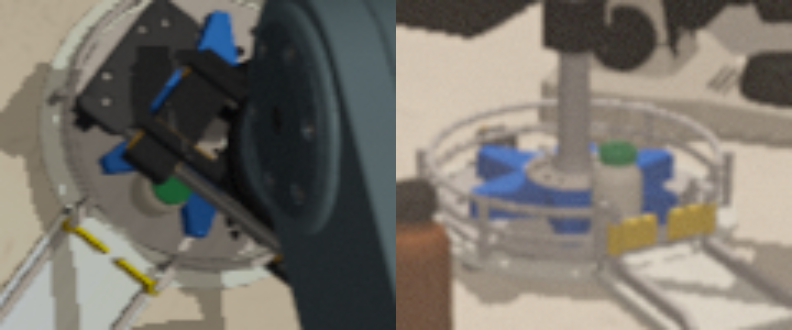

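The view is of the green bottle upright in pocket 1 behind both shut flaps. Its cap is at scene pixel (377,211), against (377.1,211.5) expected when home. Next is pocket 2.

Run:
```python
from h import *
plan([(.5199,.1006,.235,51,0,12)])
```

```text
[{"linear":[-0.12,-0.0,-0.01],"rot":[0.0,0.0,0.94],"claw":0},{"linear":[-0.12,0.02,-0.01],"rot":[0.0,0.0,0.94],"claw":0},{"linear":[-0.12,0.03,-0.01],"rot":[0.0,0.0,0.94],"claw":0},{"linear":[-0.11,0.05,-0.01],"rot":[0.0,0.0,0.93],"claw":0},{"linear":[-0.11,0.06,-0.01],"rot":[0.0,-0.0,0.94],"claw":0},{"linear":[-0.1,0.07,-0.01],"rot":[0.0,-0.0,0.93],"claw":0},{"linear":[-0.09,0.09,-0.01],"rot":[0.0,-0.0,0.94],"claw":0},{"linear":[-0.07,0.09,-0.01],"rot":[0.0,-0.0,0.93],"claw":0}]
[{"linear":[-0.06,0.1,-0.01],"rot":[0.01,-0.0,0.94],"claw":0},{"linear":[-0.05,0.11,-0.01],"rot":[0.0,-0.0,0.93],"claw":0},{"linear":[-0.03,0.12,-0.02],"rot":[0.01,-0.0,0.94],"claw":0},{"linear":[-0.01,0.12,-0.01],"rot":[0.0,-0.01,0.93],"claw":0}]
```

carry_out(deltas=[{"linear": [-0.12,0,-0.01],"rot": [0,0,0.94],"claw": 0},{"linear": [-0.12,0.02,-0.01],"rot": [0,0,0.94],"claw": 0},{"linear": [-0.12,0.03,-0.01],"rot": [0,0,0.94],"claw": 0},{"linear": [-0.11,0.05,-0.01],"rot": [0,0,0.93],"claw": 0},{"linear": [-0.11,0.06,-0.01],"rot": [0,0,0.94],"claw": 0},{"linear": [-0.1,0.07,-0.01],"rot": [0,0,0.93],"claw": 0},{"linear": [-0.09,0.09,-0.01],"rot": [0,0,0.94],"claw": 0},{"linear": [-0.07,0.09,-0.01],"rot": [0,0,0.93],"claw": 0}])

```text
time: 17.65
position: [0.4961, 0.1186, 0.2288]
eef_rot: [0.762, 0.647, -0.001, -0.001]
wrist_force: [0.0, -0.6, 0.7]
grip_width: 0.999
grasp_force: 0.0
```

carry_out(deltas=[{"linear": [-0.06,0.1,-0.01],"rot": [0.01,0,0.94],"claw": 0},{"linear": [-0.05,0.11,-0.01],"rot": [0,0,0.93],"claw": 0},{"linear": [-0.03,0.12,-0.02],"rot": [0.01,0,0.94],"claw": 0},{"linear": [-0.01,0.12,-0.01],"rot": [0,-0.01,0.93],"claw": 0},{"linear": [0,0,0],"rot": [0,0,0],"claw": 0},{"linear": [0,0,0],"rot": [0,0,0],"claw": 0}])

```text
time: 18.4
position: [0.5189, 0.1008, 0.2329]
eef_rot: [0.902, 0.432, -0.002, -0.001]
wrist_force: [-0.6, -0.4, -0.2]
grip_width: 1.0
grasp_force: 0.0
```

Run:
```python
from rel import *
o=st(); print(o["position"])
plan([(.5199,.1006,.137,50.8,0,3)])
```

```text
r,lat,z mm [3.000e-01 2.000e-01 2.329e+02] F out,lat,z [ 0.3  0.7 -0.2] psi 51.17 w 88.0 t 18.4
[0.51889303 0.10083025 0.23286903]
[{"linear":[0.0,0.01,0.53],"rot":[-0.01,0.01,0.02],"claw":0},{"linear":[0.01,0.0,0.53],"rot":[-0.01,0.01,0.01],"claw":0},{"linear":[0.0,0.01,0.54],"rot":[-0.0,0.0,0.02],"claw":0}]
```

Descend, grip and turn 60°.

carry_out(deltas=[{"linear": [0,0.01,0.53],"rot": [-0.01,0.01,0.02],"claw": 0},{"linear": [0.01,0,0.53],"rot": [-0.01,0.01,0.01],"claw": 0},{"linear": [0,0.01,0.54],"rot": [0,0,0.02],"claw": 0},{"linear": [0,0,0],"rot": [0,0,0],"claw": 0.3},{"linear": [0,0,0],"rot": [0,0,0],"claw": 0.7},{"linear": [0,0,0],"rot": [0,0,0],"claw": 0.7},{"linear": [0,0,0],"rot": [0,0,0],"claw": 0.7},{"linear": [0,0,0],"rot": [0,0,0],"claw": 0.7}], newtons=20)

```text
time: 19.4
position: [0.5207, 0.1012, 0.139]
eef_rot: [0.904, 0.428, 0.001, -0.0]
wrist_force: [-5.2, 3.8, 5.7]
grip_width: 0.491
grasp_force: 20.0
```

carry_out(deltas=[{"linear": [0,0,0],"rot": [0,0,-0.6],"claw": 0.7},{"linear": [0,0,0],"rot": [0,0,-0.96],"claw": 0.7},{"linear": [0,0,0],"rot": [0,0,-0.96],"claw": 0.7},{"linear": [0,0,0],"rot": [0,0,-0.96],"claw": 0.7},{"linear": [0,0,0],"rot": [0,0,-0.96],"claw": 0.7},{"linear": [0,0,0],"rot": [0,0,-0.96],"claw": 0.7},{"linear": [0,0,0],"rot": [0,0,-0.96],"claw": 0.7},{"linear": [0,0,0],"rot": [0,0,-0.96],"claw": 0.7}])

```text
time: 20.4
position: [0.5194, 0.102, 0.139]
eef_rot: [0.577, 0.816, 0.0, -0.001]
wrist_force: [-10.6, 4.8, 10.9]
grip_width: 0.494
grasp_force: 19.9
```

carry_out(deltas=[{"linear": [0,0,0],"rot": [0,0,-0.18],"claw": 0.7},{"linear": [0,0,0],"rot": [0,0,0],"claw": 0.7},{"linear": [0,0,0],"rot": [0,0,0],"claw": 0.7}])

```text
time: 20.78
position: [0.5194, 0.1017, 0.139]
eef_rot: [0.569, 0.823, 0.0, -0.001]
wrist_force: [-8.9, 4.1, 10.0]
grip_width: 0.492
grasp_force: 19.9
```

Run:
```python
from rel import *
o=st(); print(o["position"],o["moment"])
plan([(.5199,.1006,.137,o and 110.8,0,3),(.519,.101,.24,110.8,0,2),(.5424,.4625,.20,140.8,0,7),(.5424,.4625,.17,140.8,0,2)])
```

```text
r,lat,z mm [  0.4  -0.8 139. ] F out,lat,z [ 9.5  2.5 10. ] psi 110.69 w 43.3 t 20.775
[0.5194263  0.10166245 0.13895107] [0.64718957 1.42764288 0.22710399]
[{"linear":[-0.01,0.0,0.01],"rot":[-0.0,-0.0,-0.0],"claw":0},{"linear":[-0.0,0.0,0.01],"rot":[-0.0,-0.01,-0.01],"claw":0},{"linear":[-0.01,0.0,0.01],"rot":[-0.01,-0.0,-0.0],"claw":0},{"linear":[0.01,-0.0,-0.86],"rot":[0.0,-0.0,-0.0],"claw":0},{"linear":[0.0,-0.01,-0.85],"rot":[0.0,-0.0,-0.0],"claw":0},{"linear":[0.79,0.36,0.1],"rot":[0.0,-0.0,-0.54],"claw":0},{"linear":[0.76,0.42,0.09],"rot":[0.0,-0.0,-0.54],"claw":0},{"linear":[0.72,0.47,0.1],"rot":[0.0,-0.0,-0.53],"claw":0}]
[{"linear":[0.68,0.52,0.09],"rot":[0.0,-0.0,-0.54],"claw":0},{"linear":[0.65,0.57,0.1],"rot":[0.0,-0.0,-0.53],"claw":0},{"linear":[0.6,0.62,0.09],"rot":[0.0,-0.0,-0.54],"claw":0},{"linear":[0.55,0.66,0.1],"rot":[0.01,-0.0,-0.53],"claw":0},{"linear":[-0.0,0.0,0.25],"rot":[-0.0,-0.0,-0.0],"claw":0},{"linear":[-0.0,0.0,0.25],"rot":[-0.0,-0.0,-0.0],"claw":0}]
```

carry_out(deltas=[{"linear": [0,0,0],"rot": [0,0,0],"claw": 0.3},{"linear": [0,0,0],"rot": [0,0,0],"claw": 0},{"linear": [0,0,0],"rot": [0,0,0],"claw": 0},{"linear": [0.01,0,-0.86],"rot": [0,0,0],"claw": 0},{"linear": [0,-0.01,-0.85],"rot": [0,0,0],"claw": 0},{"linear": [0.79,0.36,0.1],"rot": [0,0,-0.54],"claw": 0},{"linear": [0.76,0.42,0.09],"rot": [0,0,-0.54],"claw": 0},{"linear": [0.72,0.47,0.1],"rot": [0,0,-0.53],"claw": 0}])

```text
time: 21.78
position: [0.531, 0.2575, 0.2235]
eef_rot: [0.473, 0.881, 0.001, 0.001]
wrist_force: [-0.0, -0.2, -0.1]
grip_width: 0.998
grasp_force: 0.0
```

carry_out(deltas=[{"linear": [0.68,0.52,0.09],"rot": [0,0,-0.54],"claw": 0},{"linear": [0.65,0.57,0.1],"rot": [0,0,-0.53],"claw": 0},{"linear": [0.6,0.62,0.09],"rot": [0,0,-0.54],"claw": 0},{"linear": [0.55,0.66,0.1],"rot": [0.01,0,-0.53],"claw": 0},{"linear": [0,0,0.25],"rot": [0,0,0],"claw": 0},{"linear": [0,0,0.25],"rot": [0,0,0],"claw": 0},{"linear": [0,0,0],"rot": [0,0,0],"claw": 0},{"linear": [0,0,0],"rot": [0,0,0],"claw": 0}])

```text
time: 22.78
position: [0.5449, 0.4612, 0.1711]
eef_rot: [0.338, 0.941, -0.0, 0.001]
wrist_force: [1.2, 0.6, -0.3]
grip_width: 1.0
grasp_force: 0.0
```

Run:
```python
from rel import *
from wheel import wheel
o=st(); print(o["position"])
m=ctrl.camera_model("wrist"); w=ctrl.camera("wrist")[:,:,::-1].copy(); cv2.imwrite("pics/w6.png",w)
mt=ctrl.camera_model("top"); t=ctrl.camera("top")[:,:,::-1].copy(); cv2.imwrite("pics/top5.png",t); print("wheel",wheel(t,mt))
h=cv2.cvtColor(w,cv2.COLOR_BGR2HSV); k=(((h[...,0]<7)|(h[...,0]>172))&(h[...,1]>150)&(h[...,2]>50)).astype(np.uint8)
n,l,s,c=cv2.connectedComponentsWithStats(k)
for i in range(1,n):
    if s[i,4]>200: print(s[i],c[i],at(m,*c[i],.105),at(m,*c[i],.100))
print("tcp axis px",proj(m,[*o["position"][:2],.105]))
```

```text
r,lat,z mm [ 207.9 -295.5  171.1] F out,lat,z [-0.6 -1.2 -0.3] psi 140.53 w 88.0 t 22.775
[0.54488156 0.46115552 0.17107087]
wheel (541, np.float64(0.46137782928008164))
[ 20  39  19  18 261] [28.96934866 47.5210728 ] [0.38342269 0.42886106 0.105     ] [0.38094398 0.42684882 0.1       ]
[ 285  219   59   62 2845] [313.88435852 250.12407733] [0.53862131 0.46640032 0.105     ] [0.53994226 0.46530715 0.1       ]
tcp axis px [[313.75647242 264.91923784]]
```

Run:
```python
from h import *
plan([(.5398,.4654,.115,140.8,0,2),(.5398,.4654,.0573,140.8,0,2)])
```

```text
[{"linear":[0.05,-0.0,0.47],"rot":[0.0,0.01,-0.02],"claw":0},{"linear":[0.06,-0.01,0.48],"rot":[0.01,0.01,-0.01],"claw":0},{"linear":[-0.0,0.0,0.48],"rot":[-0.0,-0.0,-0.0],"claw":0},{"linear":[-0.0,0.0,0.48],"rot":[-0.0,-0.0,-0.0],"claw":0}]
```

carry_out(deltas=[{"linear": [0.05,0,0.47],"rot": [0,0.01,-0.02],"claw": 0},{"linear": [0.06,-0.01,0.48],"rot": [0.01,0.01,-0.01],"claw": 0},{"linear": [0,0,0.48],"rot": [0,0,0],"claw": 0},{"linear": [0,0,0.48],"rot": [0,0,0],"claw": 0.1},{"linear": [0,0,0],"rot": [0,0,0],"claw": 0.35},{"linear": [0,0,0],"rot": [0,0,0],"claw": 0.6},{"linear": [0,0,0],"rot": [0,0,0],"claw": 0.6},{"linear": [0,0,0],"rot": [0,0,0],"claw": 0.6}], newtons=10)

```text
time: 23.88
position: [0.5396, 0.4664, 0.0579]
eef_rot: [0.335, 0.942, 0.0, 0.0]
wrist_force: [-0.4, 0.3, 4.1]
grip_width: 0.526
grasp_force: 10.0
```

Run:
```python
from rel import *
o=st(); print(o["position"])
m=ctrl.camera_model("wrist"); w=ctrl.camera("wrist")[:,:,::-1].copy(); cv2.imwrite("pics/w7.png",w)
h=cv2.cvtColor(w,cv2.COLOR_BGR2HSV); k=(((h[...,0]<7)|(h[...,0]>172))&(h[...,1]>150)&(h[...,2]>50)).astype(np.uint8)
n,l,s,c=cv2.connectedComponentsWithStats(k)
for i in range(1,n):
    if s[i,4]>200: print(s[i],c[i])
# expected cap pixels if the bottle axis passes through TCP
a=np.linspace(0,6.28,40); X=R.from_quat(o["eef_rot"]).as_matrix()[:,0]
for off in (-.006,-.003,0,.003,.006):
    c0=o["position"][:2]+off*X[:2]
    q=np.vstack([proj(m,np.c_[c0[0]+.015*np.cos(a),c0[1]+.015*np.sin(a),np.full(40,z)]) for z in (.105,)]); print(off,q.min(0),q.max(0))
P=C+.160*U
plan([(.5398,.4654,.175,140.8,.6,2),(*P,.175,140.8,.6,7),(*P,.10,140.8,.6,2)])
```

```text
r,lat,z mm [ 215.2 -296.2   57.9] F out,lat,z [ 0.5 -0.   4.1] psi 140.87 w 46.3 t 23.875
[0.53963585 0.46637735 0.05792332]
[ 265  342  102   37 2716] [315.79528719 363.47496318]
[ 261  423  113   44 3814] [316.34530676 441.02045097]
-0.006 [257.43057262 389.43376083] [369.37020804 480.68439549]
-0.003 [256.9761773  379.46553024] [369.81230295 472.18354567]
0 [256.51445518 369.32986791] [370.26154645 463.55096532]
0.003 [256.04522761 359.02251971] [370.71811333 454.78356855]
0.006 [255.56831008 348.53908614] [371.18218414 445.87817234]
[{"linear":[-0.01,-0.0,-0.98],"rot":[0.0,-0.0,0.0],"claw":0.6},{"linear":[-0.0,-0.01,-0.97],"rot":[0.0,-0.0,0.01],"claw":0.6},{"linear":[-0.13,-0.7,-0.0],"rot":[0.0,-0.0,-0.0],"claw":0.6},{"linear":[-0.13,-0.7,-0.0],"rot":[0.0,-0.0,-0.0],"claw":0.6},{"linear":[-0.13,-0.71,-0.0],"rot":[0.0,-0.0,-0.0],"claw":0.6},{"linear":[-0.13,-0.7,-0.0],"rot":[0.0,-0.0,-0.0],"claw":0.6},{"linear":[-0.13,-0.71,-0.0],"rot":[0.0,-0.0,-0.0],"claw":0.6},{"linear":[-0.13,-0.7,-0.0],"rot":[0.0,-0.0,-0.0],"claw":0.6}]
[{"linear":[-0.13,-0.71,-0.01],"rot":[0.0,-0.0,-0.0],"claw":0.6},{"linear":[-0.0,0.0,0.63],"rot":[0.0,-0.0,-0.0],"claw":0.6},{"linear":[-0.0,0.0,0.62],"rot":[0.0,-0.0,-0.0],"claw":0.6}]
```

carry_out(deltas=[{"linear": [0,0,-0.98],"rot": [0,0,0],"claw": 0.6},{"linear": [0,-0.01,-0.97],"rot": [0,0,0],"claw": 0.6},{"linear": [-0.13,-0.7,0],"rot": [0,0,0],"claw": 0.6},{"linear": [-0.13,-0.7,0],"rot": [0,0,0],"claw": 0.6},{"linear": [-0.13,-0.71,0],"rot": [0,0,0],"claw": 0.6},{"linear": [-0.13,-0.7,0],"rot": [0,0,0],"claw": 0.6},{"linear": [-0.13,-0.71,0],"rot": [0,0,0],"claw": 0.6},{"linear": [-0.13,-0.7,0],"rot": [0,0,0],"claw": 0.6}], newtons=14)

```text
time: 24.92
position: [0.4142, 0.2385, 0.1734]
eef_rot: [0.335, 0.942, -0.0, -0.001]
wrist_force: [0.1, -0.1, -1.3]
grip_width: 0.526
grasp_force: 14.0
```

carry_out(deltas=[{"linear": [-0.13,-0.71,0],"rot": [0,0,0],"claw": 0.6},{"linear": [0,0,0.6],"rot": [0,0,0],"claw": 0.6},{"linear": [0,0,0.6],"rot": [0,0,0],"claw": 0.6},{"linear": [0,0,0],"rot": [0,0,0],"claw": 0.6},{"linear": [0,0,0],"rot": [0,0,0],"claw": 0.6}])

```text
time: 25.55
position: [0.3948, 0.2018, 0.1025]
eef_rot: [0.335, 0.942, -0.0, -0.0]
wrist_force: [-0.4, 0.6, -1.4]
grip_width: 0.526
grasp_force: 14.0
```

Run:
```python
from rel import *
o=st(); P=C+.160*U
plan([(*P,.0722,140.8,.6,3)])
```

```text
r,lat,z mm [160.3   0.4 102.5] F out,lat,z [ 0.7 -0.2 -1.4] psi 140.88 w 46.3 t 25.55
[{"linear":[-0.0,0.0,0.17],"rot":[-0.0,-0.0,0.0],"claw":0.6},{"linear":[-0.0,0.0,0.17],"rot":[-0.0,-0.0,0.01],"claw":0.6},{"linear":[-0.0,0.01,0.16],"rot":[-0.01,-0.0,0.0],"claw":0.6}]
```

carry_out(deltas=[{"linear": [0,0.01,0.2],"rot": [0,0,0],"claw": 0.6},{"linear": [0,0,0.2],"rot": [0,0,0],"claw": 0.6},{"linear": [0,0,0.12],"rot": [0,0,0],"claw": 0.6},{"linear": [0,0,0],"rot": [0,0,0],"claw": 0.6},{"linear": [0,0,0],"rot": [0,0,0],"claw": 0.6}])

```text
time: 26.18
position: [0.3943, 0.202, 0.0699]
eef_rot: [0.335, 0.942, -0.001, -0.001]
wrist_force: [-0.2, -0.7, -1.8]
grip_width: 0.525
grasp_force: 14.0
```

Run:
```python
from rel import *
o=st()
```

```text
r,lat,z mm [160.8   0.5  69.9] F out,lat,z [-0.2  0.7 -1.8] psi 140.87 w 46.2 t 26.175
```

carry_out(deltas=[{"linear": [0,0.01,0.02],"rot": [0,0,0],"claw": 0.6},{"linear": [0,0,0],"rot": [0,0,0],"claw": 0.6}])

```text
time: 26.42
position: [0.3947, 0.2023, 0.0695]
eef_rot: [0.335, 0.942, -0.001, -0.001]
wrist_force: [-3.8, -2.0, 7.6]
grip_width: 0.523
grasp_force: 14.0
```

Run:
```python
from rel import *
o=st()
m=ctrl.camera_model("wrist"); w=ctrl.camera("wrist")[:,:,::-1].copy(); cv2.imwrite("pics/w8.png",w)
h=cv2.cvtColor(w,cv2.COLOR_BGR2HSV); k=(((h[...,0]<7)|(h[...,0]>172))&(h[...,1]>150)&(h[...,2]>50)).astype(np.uint8)
n,l,s,c=cv2.connectedComponentsWithStats(k)
for i in range(1,n):
    if s[i,4]>200: print(s[i],c[i])
```

```text
r,lat,z mm [1.607e+02 1.000e-01 6.950e+01] F out,lat,z [1.7 3.9 7.6] psi 140.89 w 46.0 t 26.425
[ 266  346  100   33 2424] [314.8349835  364.86179868]
[ 257  423  117   49 4509] [314.91572411 443.51253049]
```

carry_out(deltas=[{"linear": [0,0,-0.02],"rot": [0,0,0],"claw": 0.6},{"linear": [-0.1,0,0],"rot": [0,0,0],"claw": 0.6},{"linear": [-0.12,0,0],"rot": [0,0,0],"claw": 0.6},{"linear": [-0.12,0,0],"rot": [0,0,0],"claw": 0.6},{"linear": [-0.12,0,0],"rot": [0,0,0],"claw": 0.6},{"linear": [-0.12,0,0],"rot": [0,0,0],"claw": 0.6}])

```text
time: 27.22
position: [0.4218, 0.1802, 0.0699]
eef_rot: [0.335, 0.942, -0.001, -0.001]
wrist_force: [-2.2, 1.7, -1.3]
grip_width: 0.527
grasp_force: 14.0
```

Run:
```python
from rel import *
o=st()
```

```text
r,lat,z mm [125.6   0.   69.9] F out,lat,z [ 2.8  0.1 -1.3] psi 140.85 w 46.4 t 27.225
```

carry_out(deltas=[{"linear": [-0.12,0,0],"rot": [0,0,0],"claw": 0.6},{"linear": [-0.12,0,0],"rot": [0,0,0],"claw": 0.6},{"linear": [-0.12,0,0],"rot": [0,0,0],"claw": 0.6},{"linear": [-0.12,0,0],"rot": [0,0,0],"claw": 0.6},{"linear": [-0.1,0,0],"rot": [0,0,0],"claw": 0.6},{"linear": [-0.06,0,0],"rot": [0,0,0],"claw": 0.6},{"linear": [0,0,0],"rot": [0,0,0],"claw": 0.6}])

```text
time: 28.1
position: [0.4522, 0.1559, 0.0703]
eef_rot: [0.335, 0.942, -0.001, -0.0]
wrist_force: [0.9, -1.0, -1.3]
grip_width: 0.521
grasp_force: 14.0
```

Run:
```python
from rel import *
o=st()
```

```text
r,lat,z mm [86.7 -0.4 70.3] F out,lat,z [-1.3  0.2 -1.3] psi 140.85 w 45.8 t 28.1
```

carry_out(deltas=[{"linear": [-0.08,0,0],"rot": [0,0,0],"claw": 0.6},{"linear": [-0.08,0,0],"rot": [0,0,0],"claw": 0.6},{"linear": [-0.05,0,0],"rot": [0,0,0],"claw": 0.6},{"linear": [0,0,0],"rot": [0,0,0],"claw": 0.6}])

```text
time: 28.6
position: [0.4617, 0.1481, 0.0702]
eef_rot: [0.335, 0.942, -0.001, -0.001]
wrist_force: [-0.3, 1.0, -0.6]
grip_width: 0.522
grasp_force: 14.0
```

carry_out(deltas=[{"linear": [-0.03,0,0],"rot": [0,0,0],"claw": 0.6},{"linear": [0,0,0],"rot": [0,0,0],"claw": 0.6}])

```text
time: 28.85
position: [0.4628, 0.1472, 0.0701]
eef_rot: [0.335, 0.942, -0.001, -0.001]
wrist_force: [0.3, -0.4, -1.4]
grip_width: 0.524
grasp_force: 14.0
```

Run:
```python
from rel import *
o=st()
```

```text
r,lat,z mm [73.  -0.3 70.1] F out,lat,z [-0.5  0.1 -1.4] psi 140.87 w 46.1 t 28.85
```

carry_out(deltas=[{"linear": [-0.03,0,0],"rot": [0,0,0],"claw": 0.6},{"linear": [0,0,0],"rot": [0,0,0],"claw": 0.6}])

```text
time: 29.1
position: [0.4642, 0.1461, 0.0701]
eef_rot: [0.335, 0.942, -0.001, -0.001]
wrist_force: [0.4, 0.4, -1.4]
grip_width: 0.524
grasp_force: 14.0
```

carry_out(deltas=[{"linear": [-0.02,0,0],"rot": [0,0,0],"claw": 0.6},{"linear": [0,0,0],"rot": [0,0,0],"claw": 0.6}])

```text
time: 29.35
position: [0.4648, 0.1455, 0.0701]
eef_rot: [0.335, 0.942, -0.0, -0.001]
wrist_force: [-0.7, 1.6, -0.3]
grip_width: 0.525
grasp_force: 14.0
```

Run:
```python
from rel import *
o=st()
```

```text
r,lat,z mm [70.4 -0.3 70.1] F out,lat,z [ 1.5 -0.8 -0.3] psi 140.87 w 46.2 t 29.35
```

carry_out(deltas=[{"linear": [-0.02,0,0],"rot": [0,0,0],"claw": 0.6},{"linear": [0,0,0],"rot": [0,0,0],"claw": 0.6}])

```text
time: 29.6
position: [0.4658, 0.1447, 0.0701]
eef_rot: [0.335, 0.942, -0.001, -0.001]
wrist_force: [-2.4, 2.7, 1.6]
grip_width: 0.527
grasp_force: 14.0
```

Run:
```python
from rel import *
o=st()
```

```text
r,lat,z mm [69.2 -0.3 70.1] F out,lat,z [ 3.6 -0.6  1.6] psi 140.87 w 46.4 t 29.6
```

carry_out(deltas=[{"linear": [-0.01,0,0.02],"rot": [0,0,0],"claw": 0.6},{"linear": [-0.01,0,0],"rot": [0,0,0],"claw": 0.6},{"linear": [0,0,0],"rot": [0,0,0],"claw": 0.6}])

```text
time: 29.98
position: [0.4665, 0.1442, 0.0696]
eef_rot: [0.335, 0.942, -0.0, -0.001]
wrist_force: [-7.4, 4.5, 12.5]
grip_width: 0.52
grasp_force: 14.0
```

Run:
```python
from rel import *
o=st()
```

```text
r,lat,z mm [68.3 -0.4 69.6] F out,lat,z [ 8.6  1.2 12.5] psi 140.88 w 45.8 t 29.975
```

carry_out(deltas=[{"linear": [0,0,-0.01],"rot": [0,0,0],"claw": 0.45},{"linear": [0,0,0],"rot": [0,0,0],"claw": 0.37},{"linear": [0,0,0],"rot": [0,0,0],"claw": 0.37},{"linear": [0,0,-0.5],"rot": [0,0,0],"claw": 0.37},{"linear": [0,0,-0.8],"rot": [0,0,0],"claw": 0.37},{"linear": [0,0,-0.8],"rot": [0,0,0],"claw": 0.37},{"linear": [0,0,-0.8],"rot": [0,0,0],"claw": 0.2},{"linear": [0,0,0],"rot": [0,0,0],"claw": 0}])

```text
time: 30.98
position: [0.4699, 0.1439, 0.2478]
eef_rot: [0.335, 0.942, 0.001, 0.003]
wrist_force: [-0.1, -0.1, -0.3]
grip_width: 0.835
grasp_force: 0.0
```

```bash
cat > chk.py <<'E'
from rel import *
from wheel import wheel
import sys
o=st(); mt=ctrl.camera_model("top"); ms=ctrl.camera_model("scene"); tag=sys.argv[1]
t=ctrl.camera("top")[:,:,::-1].copy(); s=ctrl.camera("scene")[:,:,::-1].copy()
m=ctrl.camera_model("wrist"); w=ctrl.camera("wrist")[:,:,::-1].copy()
for n,i in (("t",t),("s",s),("w",w)): cv2.imwrite(f"pics/{n}_{tag}.png",i)
print("wheel",wheel(t,mt))
def blobs(im,m,z,f,mn,box=None):
    h=cv2.cvtColor(im,cv2.COLOR_BGR2HSV).astype(int); k=f(h[...,0],h[...,1],h[...,2]).astype(np.uint8)
    n,l,S,c=cv2.connectedComponentsWithStats(k)
    for i in range(1,n):
        if S[i,4]>mn:
            r,q=np.array(rl(at(m,*c[i],z)))*1e3
            if abs(r)<230 and abs(q)<110: print("  ",S[i],c[i].round(1),"r,lat",r.round(1),q.round(1))
red=lambda h,s,v:((h<7)|(h>172))&(s>140)&(v>50); yel=lambda h,s,v:(h>20)&(h<33)&(s>150)&(v>80)
grn=lambda h,s,v:(h>50)&(h<85)&(s>100)&(v>40)
for nm,im,mm in (("scene",s,ms),("top",t,mt),("wrist",w,m)):
    print(nm,"red");blobs(im,mm,.112,red,15); print(nm,"yellow");blobs(im,mm,.038,yel,12); print(nm,"green");blobs(im,mm,.067,grn,12)
print("expect red cap scene",proj(ms,[*(C+.069*U),.112]),"top",proj(mt,[*(C+.069*U),.118]))
E
python3 chk.py a
```

```text
r,lat,z mm [ 65.4  -2.3 247.8] F out,lat,z [-0.   0.1 -0.3] psi 140.87 w 73.5 t 30.975
wheel (187, np.float64(1.1295439890007941))
scene red
   [374 191  12  10  80] [380.2 194.5] r,lat 75.3 -3.1
scene yellow
scene green
top red
   [416 245  16  15 182] [423.3 252.3] r,lat 70.2 -0.6
top yellow
   [389 261  14  10  29] [394.9 265.9] r,lat 115.5 -22.1
   [405 274  12  10  30] [411.3 278.2] r,lat 115.0 22.4
top green
   [444 250  12  10  79] [448.9 255. ] r,lat 29.7 52.7
wrist red
   [ 291  201   48   48 1704] [314.7 224.9] r,lat 71.3 -0.9
wrist yellow
   [265 141  43  10 161] [287.  146.2] r,lat 116.7 21.5
   [320 141  43  10 170] [340.3 145.8] r,lat 117.0 -21.5
wrist green
   [233 249  30  28 670] [247.9 262.4] r,lat 27.6 52.7
expect red cap scene [[379.96760685 193.32209774]] top [[424.60966212 251.69753134]]
```

The red bottle is in place: its cap is at r≈70 mm and both flaps are shut symmetrically at r≈116 mm. Turning to pocket 3.

Run:
```python
from h import *
plan([(.5197,.101,.235,50.9,0,12)])
```

```text
[{"linear":[-0.09,0.0,0.01],"rot":[-0.0,0.0,0.94],"claw":0},{"linear":[-0.09,0.01,0.01],"rot":[-0.0,0.0,0.94],"claw":0},{"linear":[-0.09,0.03,0.01],"rot":[-0.0,0.0,0.94],"claw":0},{"linear":[-0.09,0.04,0.01],"rot":[-0.0,0.0,0.94],"claw":0},{"linear":[-0.08,0.05,0.01],"rot":[-0.0,0.0,0.94],"claw":0},{"linear":[-0.08,0.06,0.01],"rot":[-0.0,0.0,0.93],"claw":0},{"linear":[-0.07,0.07,0.01],"rot":[-0.0,0.0,0.94],"claw":0},{"linear":[-0.06,0.07,0.01],"rot":[-0.0,0.0,0.93],"claw":0}]
[{"linear":[-0.05,0.08,0.01],"rot":[-0.01,0.0,0.94],"claw":0},{"linear":[-0.03,0.09,0.01],"rot":[-0.0,0.0,0.94],"claw":0},{"linear":[-0.02,0.09,0.01],"rot":[-0.0,0.01,0.93],"claw":0},{"linear":[-0.02,0.09,0.01],"rot":[-0.01,0.01,0.94],"claw":0}]
```

carry_out(deltas=[{"linear": [-0.09,0,0.01],"rot": [0,0,0.94],"claw": 0},{"linear": [-0.09,0.01,0.01],"rot": [0,0,0.94],"claw": 0},{"linear": [-0.09,0.03,0.01],"rot": [0,0,0.94],"claw": 0},{"linear": [-0.09,0.04,0.01],"rot": [0,0,0.94],"claw": 0},{"linear": [-0.08,0.05,0.01],"rot": [0,0,0.94],"claw": 0},{"linear": [-0.08,0.06,0.01],"rot": [0,0,0.93],"claw": 0},{"linear": [-0.07,0.07,0.01],"rot": [0,0,0.94],"claw": 0},{"linear": [-0.06,0.07,0.01],"rot": [0,0,0.93],"claw": 0}])

```text
time: 32.12
position: [0.5017, 0.115, 0.2363]
eef_rot: [0.763, 0.647, -0.002, -0.002]
wrist_force: [0.2, -1.2, 0.6]
grip_width: 1.002
grasp_force: 0.0
```

carry_out(deltas=[{"linear": [-0.05,0.08,0.01],"rot": [-0.01,0,0.94],"claw": 0},{"linear": [-0.03,0.09,0.01],"rot": [0,0,0.94],"claw": 0},{"linear": [-0.02,0.09,0.01],"rot": [0,0.01,0.93],"claw": 0},{"linear": [-0.02,0.09,0.01],"rot": [-0.01,0.01,0.94],"claw": 0},{"linear": [0,0,0],"rot": [0,0,0],"claw": 0},{"linear": [0,0,0],"rot": [0,0,0],"claw": 0}])

```text
time: 32.88
position: [0.5193, 0.1012, 0.2351]
eef_rot: [0.903, 0.431, 0.0, -0.0]
wrist_force: [0.1, 0.3, -0.6]
grip_width: 0.999
grasp_force: 0.0
```

Run:
```python
from rel import *
o=st(); print(o["position"])
plan([(.5197,.101,.138,50.8,0,3)])
```

```text
r,lat,z mm [ 1.000e-01 -4.000e-01  2.351e+02] F out,lat,z [ 0.2 -0.3 -0.6] psi 51.01 w 87.9 t 32.875
[0.51933823 0.10117381 0.23506285]
[{"linear":[0.0,0.0,0.54],"rot":[-0.0,-0.0,0.01],"claw":0},{"linear":[0.0,0.0,0.54],"rot":[-0.0,-0.0,0.01],"claw":0},{"linear":[0.0,0.01,0.54],"rot":[-0.0,-0.0,0.01],"claw":0}]
```

carry_out(deltas=[{"linear": [0,0,0.54],"rot": [0,0,0.01],"claw": 0},{"linear": [0,0,0.54],"rot": [0,0,0.01],"claw": 0},{"linear": [0,0,0.53],"rot": [0,0,0.01],"claw": 0},{"linear": [0,0,0],"rot": [0,0,0],"claw": 0.3},{"linear": [0,0,0],"rot": [0,0,0],"claw": 0.7},{"linear": [0,0,0],"rot": [0,0,0],"claw": 0.7},{"linear": [0,0,0],"rot": [0,0,0],"claw": 0.7},{"linear": [0,0,0],"rot": [0,0,0],"claw": 0.7}], newtons=20)

```text
time: 33.88
position: [0.5206, 0.1012, 0.1404]
eef_rot: [0.904, 0.428, 0.002, 0.0]
wrist_force: [-2.1, 1.6, 3.2]
grip_width: 0.498
grasp_force: 20.0
```

carry_out(deltas=[{"linear": [0,0,0],"rot": [0,0,-0.6],"claw": 0.7},{"linear": [0,0,0],"rot": [0,0,-0.8],"claw": 0.7},{"linear": [0,0,0],"rot": [0,0,-0.8],"claw": 0.7}])

```text
time: 34.25
position: [0.5204, 0.1017, 0.1404]
eef_rot: [0.827, 0.562, 0.002, 0.0]
wrist_force: [-1.5, 2.1, 3.9]
grip_width: 0.499
grasp_force: 20.0
```

Run:
```python
from rel import *
o=st(); print(o["position"],o["moment"])
```

```text
r,lat,z mm [ -0.4  -1.4 140.4] F out,lat,z [ 2.5 -0.7  3.9] psi 68.43 w 43.9 t 34.25
[0.52043037 0.10166093 0.1403934 ] [ 0.40760908  0.33302445 -0.15923119]
```

carry_out(deltas=[{"linear": [0,0,0],"rot": [0,0,-0.9],"claw": 0.7},{"linear": [0,0,0],"rot": [0,0,-0.9],"claw": 0.7},{"linear": [0,0,0],"rot": [0,0,-0.9],"claw": 0.7},{"linear": [0,0,0],"rot": [0,0,-0.9],"claw": 0.7},{"linear": [0,0,0],"rot": [0,0,-0.9],"claw": 0.7},{"linear": [0,0,0],"rot": [0,0,-0.82],"claw": 0.7},{"linear": [0,0,0],"rot": [0,0,0],"claw": 0.7},{"linear": [0,0,0],"rot": [0,0,0],"claw": 0.7}])

```text
time: 35.25
position: [0.5195, 0.1015, 0.1404]
eef_rot: [0.567, 0.823, 0.001, -0.0]
wrist_force: [-5.2, 0.9, 6.9]
grip_width: 0.5
grasp_force: 19.9
```

Run:
```python
from rel import *
o=st(); print(o["position"],o["moment"])
plan([(.519,.101,.25,110.8,0,2),(.5305,.316,.20,140.8,0,6)])
```

```text
r,lat,z mm [  0.3  -0.7 140.4] F out,lat,z [4.6 2.6 6.9] psi 110.85 w 44.0 t 35.25
[0.51946229 0.10153405 0.14037397] [0.15512001 0.86806977 0.32519435]
[{"linear":[-0.0,-0.0,-0.91],"rot":[0.0,-0.0,0.0],"claw":0},{"linear":[-0.0,-0.01,-0.92],"rot":[0.01,-0.01,0.01],"claw":0},{"linear":[0.55,0.24,0.14],"rot":[-0.0,0.0,-0.63],"claw":0},{"linear":[0.52,0.29,0.14],"rot":[-0.0,0.0,-0.62],"claw":0},{"linear":[0.5,0.33,0.14],"rot":[-0.0,0.0,-0.63],"claw":0},{"linear":[0.46,0.38,0.14],"rot":[-0.0,0.0,-0.62],"claw":0},{"linear":[0.43,0.41,0.14],"rot":[-0.0,0.0,-0.63],"claw":0},{"linear":[0.39,0.45,0.13],"rot":[-0.01,0.0,-0.62],"claw":0}]
```

carry_out(deltas=[{"linear": [0,0,0],"rot": [0,0,0],"claw": 0.3},{"linear": [0,0,0],"rot": [0,0,0],"claw": 0},{"linear": [0,0,0],"rot": [0,0,0],"claw": 0},{"linear": [0,0,-0.91],"rot": [0,0,0],"claw": 0},{"linear": [0,-0.01,-0.92],"rot": [0,0,0],"claw": 0},{"linear": [0.55,0.24,0.14],"rot": [0,0,-0.63],"claw": 0},{"linear": [0.52,0.29,0.14],"rot": [0,0,-0.62],"claw": 0},{"linear": [0.5,0.33,0.14],"rot": [0,0,-0.63],"claw": 0}])

```text
time: 36.25
position: [0.5251, 0.2093, 0.2243]
eef_rot: [0.454, 0.891, 0.001, 0.001]
wrist_force: [-0.1, -0.6, 0.1]
grip_width: 1.0
grasp_force: 0.0
```

carry_out(deltas=[{"linear": [0.46,0.38,0.14],"rot": [0,0,-0.62],"claw": 0},{"linear": [0.43,0.41,0.14],"rot": [0,0,-0.63],"claw": 0},{"linear": [0.39,0.45,0.13],"rot": [0,0,-0.62],"claw": 0},{"linear": [0,0,0.25],"rot": [0,0,0],"claw": 0},{"linear": [0,0,0.25],"rot": [0,0,0],"claw": 0},{"linear": [0,0,0],"rot": [0,0,0],"claw": 0},{"linear": [0,0,0],"rot": [0,0,0],"claw": 0}])

```text
time: 37.12
position: [0.5315, 0.3146, 0.17]
eef_rot: [0.336, 0.942, 0.001, 0.001]
wrist_force: [0.4, -0.1, 0.1]
grip_width: 1.002
grasp_force: 0.0
```

```bash
python3 chk.py b
python3 - <<'E'
from rel import *
o=st(); print(o["position"]); m=ctrl.camera_model("wrist"); w=cv2.imread("pics/w_b.png")
g=cv2.cvtColor(w,cv2.COLOR_BGR2HSV); k=((g[...,2]<60)&(g[...,1]<130)).astype(np.uint8); k[:180]=0;k[330:]=0;k[:,:230]=0;k[:,400:]=0
n,l,s,c=cv2.connectedComponentsWithStats(k)
for i in range(1,n):
    if s[i,4]>150: print(s[i],c[i],at(m,*c[i],.1025))
print("tcp px",proj(m,[*o["position"][:2],.105]))
E
```

```text
r,lat,z mm [ 125.6 -173.5  170. ] F out,lat,z [-0.4 -0.2  0.1] psi 140.7 w 88.2 t 37.125
wheel (172, np.float64(1.9865189103524727))
scene red
   [390 180  12  11  92] [395.2 184.6] r,lat 37.8 56.3
scene yellow
scene green
   [373 192   8   4  17] [376.9 193.2] r,lat -38.3 55.2
top red
top yellow
top green
   [461 227  11  11  87] [466.3 231.6] r,lat -35.4 52.9
wrist red
wrist yellow
   [  0 234  58  20 673] [ 24.3 242.9] r,lat 116.6 22.5
   [ 56 234  64  19 617] [ 89.1 242.9] r,lat 116.5 -21.5
wrist green
expect red cap scene [[379.96760685 193.32209774]] top [[424.60966212 251.69753134]]
r,lat,z mm [ 125.7 -174.1  170.6] F out,lat,z [-0.1 -0.7  0.3] psi 140.74 w 87.8 t 37.275
[0.53177707 0.31516154 0.1706278 ]
[ 289  229   59   62 2850] [317.54175439 259.61929825] [0.53149585 0.31824425 0.1025    ]
[348 298  52  32 759] [380.8115942  317.96706192] [0.58006366 0.32361164 0.1025    ]
tcp px [[313.34616116 265.1917449 ]]
```

Run:
```python
from h import *
plan([(.5324,.3175,.115,140.8,0,2),(.5324,.3175,.0575,140.8,0,2)])
```

```text
[{"linear":[0.01,0.02,0.46],"rot":[0.01,0.01,-0.0],"claw":0},{"linear":[0.01,0.01,0.47],"rot":[0.01,0.0,-0.01],"claw":0},{"linear":[-0.0,0.0,0.48],"rot":[0.0,0.0,0.0],"claw":0},{"linear":[-0.0,0.0,0.48],"rot":[0.0,0.0,0.0],"claw":0}]
```

carry_out(deltas=[{"linear": [0.01,0.02,0.46],"rot": [0.01,0.01,0],"claw": 0},{"linear": [0.01,0.01,0.47],"rot": [0.01,0,-0.01],"claw": 0},{"linear": [0,0,0.48],"rot": [0,0,0],"claw": 0},{"linear": [0,0,0.48],"rot": [0,0,0],"claw": 0.1},{"linear": [0,0,0],"rot": [0,0,0],"claw": 0.35},{"linear": [0,0,0],"rot": [0,0,0],"claw": 0.6},{"linear": [0,0,0],"rot": [0,0,0],"claw": 0.6},{"linear": [0,0,0],"rot": [0,0,0],"claw": 0.6}], newtons=12)

```text
time: 38.28
position: [0.5324, 0.3179, 0.058]
eef_rot: [0.335, 0.942, 0.0, 0.001]
wrist_force: [-0.4, 0.2, 4.0]
grip_width: 0.523
grasp_force: 12.0
```

Run:
```python
from rel import *
o=st(); print(o["position"]); m=ctrl.camera_model("wrist"); w=ctrl.camera("wrist")[:,:,::-1].copy(); cv2.imwrite("pics/w9.png",w)
P=C+.160*U; p=o["position"]
plan([(p[0],p[1],.15,140.8,.6,2),(*P,.15,140.8,.6,5),(*P,.10,140.8,.6,1)])
```

```text
r,lat,z mm [ 127.  -176.6   58. ] F out,lat,z [0.4 0.1 4. ] psi 140.87 w 46.1 t 38.275
[0.53241196 0.31794908 0.05803044]
[{"linear":[-0.0,0.0,-0.77],"rot":[0.0,0.0,0.0],"claw":0.6},{"linear":[-0.0,0.0,-0.76],"rot":[0.01,0.01,0.01],"claw":0.6},{"linear":[0.11,-0.59,-0.0],"rot":[-0.0,-0.0,-0.0],"claw":0.6},{"linear":[0.11,-0.59,-0.0],"rot":[-0.0,-0.0,-0.0],"claw":0.6},{"linear":[0.11,-0.59,-0.0],"rot":[-0.0,-0.0,-0.0],"claw":0.6},{"linear":[0.11,-0.59,-0.0],"rot":[-0.0,-0.0,-0.0],"claw":0.6},{"linear":[0.11,-0.58,-0.0],"rot":[-0.0,-0.0,-0.0],"claw":0.6},{"linear":[-0.0,-0.0,0.83],"rot":[-0.0,-0.0,-0.0],"claw":0.6}]
```

carry_out(deltas=[{"linear": [0,0,-0.77],"rot": [0,0,0],"claw": 0.6},{"linear": [0,0,-0.76],"rot": [0,0,0],"claw": 0.6},{"linear": [0.11,-0.59,0],"rot": [0,0,0],"claw": 0.6},{"linear": [0.11,-0.59,0],"rot": [0,0,0],"claw": 0.6},{"linear": [0.11,-0.59,0],"rot": [0,0,0],"claw": 0.6},{"linear": [0.11,-0.59,0],"rot": [0,0,0],"claw": 0.6},{"linear": [0.11,-0.58,0],"rot": [0,0,0],"claw": 0.6},{"linear": [0,0,0.6],"rot": [0,0,0],"claw": 0.6}], newtons=14)

```text
time: 39.33
position: [0.3954, 0.2013, 0.1147]
eef_rot: [0.335, 0.942, 0.001, 0.003]
wrist_force: [0.5, 0.5, -1.4]
grip_width: 0.52
grasp_force: 14.0
```

carry_out(deltas=[{"linear": [0,0,0.2],"rot": [0,0,0],"claw": 0.6},{"linear": [0,0,0],"rot": [0,0,0],"claw": 0.6},{"linear": [0,0,0],"rot": [0,0,0],"claw": 0.6}])

```text
time: 39.7
position: [0.3953, 0.202, 0.1011]
eef_rot: [0.335, 0.942, -0.0, 0.0]
wrist_force: [0.8, 0.6, -1.1]
grip_width: 0.525
grasp_force: 14.0
```

```bash
python3 - <<'E'
from rel import *
o=st(); P=C+.160*U
plan([(*P,.0700,140.8,.6,3)])
E
python3 chk.py c
```

```text
r,lat,z mm [ 1.599e+02 -1.000e-01  1.011e+02] F out,lat,z [-0.2 -0.9 -1.1] psi 140.89 w 46.2 t 39.7
[{"linear":[0.0,-0.0,0.17],"rot":[-0.0,0.0,0.0],"claw":0.6},{"linear":[0.0,-0.0,0.17],"rot":[-0.0,0.0,0.01],"claw":0.6},{"linear":[0.0,-0.0,0.18],"rot":[-0.0,0.0,0.0],"claw":0.6}]
r,lat,z mm [ 1.599e+02 -1.000e-01  1.011e+02] F out,lat,z [-0.2 -0.9 -1.1] psi 140.89 w 46.2 t 39.7
wheel (373, np.float64(1.0029231781825416))
scene red
scene yellow
scene green
top red
top yellow
top green
   [460 227  12  11 109] [465.4 232. ] r,lat -33.4 52.0
wrist red
wrist yellow
wrist green
expect red cap scene [[379.96760685 193.32209774]] top [[424.60966212 251.69753134]]
```

carry_out(deltas=[{"linear": [0,0,0.2],"rot": [0,0,0],"claw": 0.6},{"linear": [0,0,0.2],"rot": [0,0,0],"claw": 0.6},{"linear": [0,0,0.11],"rot": [0,0,0],"claw": 0.6},{"linear": [0,0,0.01],"rot": [0,0,0],"claw": 0.6},{"linear": [0,0,0],"rot": [0,0,0],"claw": 0.6}])

```text
time: 40.48
position: [0.3937, 0.2009, 0.069]
eef_rot: [0.335, 0.942, -0.002, -0.001]
wrist_force: [-4.2, -3.9, 9.2]
grip_width: 0.527
grasp_force: 14.0
```

Run:
```python
from rel import *
o=st()
```

```text
r,lat,z mm [160.5   1.7  69. ] F out,lat,z [0.8 5.7 9.2] psi 140.9 w 46.4 t 40.475
```

carry_out(deltas=[{"linear": [0,0,-0.02],"rot": [0,0,0],"claw": 0.6},{"linear": [0,0,0],"rot": [0,0,0],"claw": 0.6},{"linear": [0,0,0],"rot": [0,0,0],"claw": 0.6}])

```text
time: 40.85
position: [0.3944, 0.2016, 0.0701]
eef_rot: [0.335, 0.942, -0.0, -0.0]
wrist_force: [0.6, -0.0, -0.6]
grip_width: 0.524
grasp_force: 14.0
```

Run:
```python
from rel import *
o=st(); P=C+.160*U
plan([(*P,o["position"][2],140.8,.6,1)])
```

```text
r,lat,z mm [160.5   0.8  70.1] F out,lat,z [-0.5 -0.4 -0.6] psi 140.87 w 46.1 t 40.85
[{"linear":[-0.01,0.01,-0.0],"rot":[-0.01,-0.0,0.01],"claw":0.6}]
```

carry_out(deltas=[{"linear": [-0.1,0.01,0],"rot": [0,0,0],"claw": 0.6},{"linear": [-0.12,0,0],"rot": [0,0,0],"claw": 0.6},{"linear": [-0.12,0,0],"rot": [0,0,0],"claw": 0.6},{"linear": [-0.12,0,0],"rot": [0,0,0],"claw": 0.6},{"linear": [-0.12,0,0],"rot": [0,0,0],"claw": 0.6},{"linear": [-0.12,0,0],"rot": [0,0,0],"claw": 0.6}])

```text
time: 41.6
position: [0.4273, 0.1754, 0.0701]
eef_rot: [0.335, 0.942, -0.0, -0.001]
wrist_force: [-0.8, 2.1, -1.5]
grip_width: 0.525
grasp_force: 14.0
```

Run:
```python
from rel import *
o=st()
```

```text
r,lat,z mm [118.3   0.3  70.1] F out,lat,z [ 1.9 -1.1 -1.5] psi 140.86 w 46.2 t 41.6
```

carry_out(deltas=[{"linear": [-0.12,0,0],"rot": [0,0,0],"claw": 0.6},{"linear": [-0.12,0,0],"rot": [0,0,0],"claw": 0.6},{"linear": [-0.12,0,0],"rot": [0,0,0],"claw": 0.6},{"linear": [-0.1,0,0],"rot": [0,0,0],"claw": 0.6},{"linear": [-0.08,0,0],"rot": [0,0,0],"claw": 0.6},{"linear": [-0.06,0,0],"rot": [0,0,0],"claw": 0.6},{"linear": [0,0,0],"rot": [0,0,0],"claw": 0.6},{"linear": [0,0,0],"rot": [0,0,0],"claw": 0.6}])

```text
time: 42.6
position: [0.4559, 0.1527, 0.0706]
eef_rot: [0.335, 0.942, -0.0, 0.0]
wrist_force: [1.5, -1.9, -1.6]
grip_width: 0.523
grasp_force: 14.0
```

Run:
```python
from rel import *
o=st()
```

```text
r,lat,z mm [81.8 -0.2 70.6] F out,lat,z [-2.3  0.5 -1.6] psi 140.87 w 46.0 t 42.6
```

carry_out(deltas=[{"linear": [-0.06,0,0],"rot": [0,0,0],"claw": 0.6},{"linear": [-0.05,0,0],"rot": [0,0,0],"claw": 0.6},{"linear": [-0.03,0,0],"rot": [0,0,0],"claw": 0.6},{"linear": [0,0,0],"rot": [0,0,0],"claw": 0.6}])

```text
time: 43.1
position: [0.462, 0.1475, 0.0704]
eef_rot: [0.335, 0.942, -0.0, -0.0]
wrist_force: [0.4, -0.6, -1.0]
grip_width: 0.522
grasp_force: 14.0
```

carry_out(deltas=[{"linear": [-0.03,0,0],"rot": [0,0,0],"claw": 0.6},{"linear": [0,0,0],"rot": [0,0,0],"claw": 0.6}])

```text
time: 43.35
position: [0.4634, 0.1464, 0.0704]
eef_rot: [0.335, 0.942, -0.0, -0.0]
wrist_force: [-0.8, -0.5, -1.4]
grip_width: 0.528
grasp_force: 14.0
```

Run:
```python
from rel import *
o=st()
```

```text
r,lat,z mm [72.1 -0.1 70.4] F out,lat,z [ 0.3  0.9 -1.4] psi 140.87 w 46.5 t 43.35
```

carry_out(deltas=[{"linear": [-0.03,0,0],"rot": [0,0,0],"claw": 0.6},{"linear": [0,0,0],"rot": [0,0,0],"claw": 0.6}])

```text
time: 43.6
position: [0.4647, 0.1453, 0.0703]
eef_rot: [0.335, 0.942, -0.0, -0.0]
wrist_force: [0.8, 1.1, -1.1]
grip_width: 0.522
grasp_force: 14.0
```

carry_out(deltas=[{"linear": [-0.02,0,0],"rot": [0,0,0],"claw": 0.6},{"linear": [0,0,0],"rot": [0,0,0],"claw": 0.6}])

```text
time: 43.85
position: [0.4653, 0.1447, 0.0703]
eef_rot: [0.335, 0.942, -0.0, -0.001]
wrist_force: [-1.2, 1.8, 1.8]
grip_width: 0.524
grasp_force: 14.0
```

Run:
```python
from rel import *
o=st()
```

```text
r,lat,z mm [69.5  0.  70.3] F out,lat,z [ 2.  -0.6  1.8] psi 140.86 w 46.2 t 43.85
```

Contact at r≈69.5. I'll repeat the seating used for the red bottle.

carry_out(deltas=[{"linear": [-0.02,0,0.02],"rot": [0,0,0],"claw": 0.6},{"linear": [-0.01,0,0],"rot": [0,0,0],"claw": 0.6},{"linear": [0,0,0],"rot": [0,0,0],"claw": 0.6}])

```text
time: 44.22
position: [0.4665, 0.1438, 0.0692]
eef_rot: [0.335, 0.942, -0.0, -0.001]
wrist_force: [-4.5, 3.3, 4.9]
grip_width: 0.527
grasp_force: 14.0
```

Run:
```python
from rel import *
o=st()
```

```text
r,lat,z mm [68.  -0.  69.2] F out,lat,z [5.5 0.3 4.9] psi 140.87 w 46.4 t 44.225
```

carry_out(deltas=[{"linear": [-0.02,0,0.01],"rot": [0,0,0],"claw": 0.6},{"linear": [0,0,0],"rot": [0,0,0],"claw": 0.6}])

```text
time: 44.48
position: [0.4674, 0.1433, 0.0692]
eef_rot: [0.335, 0.942, -0.0, -0.001]
wrist_force: [-7.8, 4.3, 11.7]
grip_width: 0.528
grasp_force: 14.0
```

carry_out(deltas=[{"linear": [0,0,-0.01],"rot": [0,0,0],"claw": 0.45},{"linear": [0,0,0],"rot": [0,0,0],"claw": 0.37},{"linear": [0,0,0],"rot": [0,0,0],"claw": 0.37},{"linear": [0,0,-0.5],"rot": [0,0,0],"claw": 0.37},{"linear": [0,0,-0.8],"rot": [0,0,0],"claw": 0.37},{"linear": [0,0,-0.8],"rot": [0,0,0],"claw": 0.37},{"linear": [0,0,-0.8],"rot": [0,0,0],"claw": 0.2},{"linear": [0.5,0,-0.3],"rot": [0,0,0],"claw": 0}])

```text
time: 45.48
position: [0.447, 0.1611, 0.2646]
eef_rot: [0.336, 0.942, 0.001, 0.003]
wrist_force: [-0.0, -0.3, 0.4]
grip_width: 0.831
grasp_force: 0.0
```

carry_out(deltas=[{"linear": [0.9,0,-0.3],"rot": [0,0,0],"claw": 0},{"linear": [0.2,0,-0.9],"rot": [0,0,0],"claw": 0},{"linear": [0,0,-0.9],"rot": [0,0,0],"claw": 0},{"linear": [0,0,0],"rot": [0,0,0],"claw": 0},{"linear": [0,0,0],"rot": [0,0,0],"claw": 0}])

```text
time: 46.1
position: [0.3936, 0.2033, 0.3865]
eef_rot: [0.335, 0.942, -0.001, -0.0]
wrist_force: [-0.0, 0.2, -0.9]
grip_width: 0.998
grasp_force: 0.0
```

```bash
python3 chk.py d
python3 - <<'E'
from rel import *
t=cv2.imread("pics/t_d.png"); s=cv2.imread("pics/s_d.png"); w=cv2.imread("pics/w_d.png")
a=np.hstack([cv2.resize(w[90:390,160:480],(420,394)),cv2.resize(s[150:270,300:420],(380,394))]); cv2.imwrite("pics/fin.png",a)
E
```

```text
r,lat,z mm [162.1  -0.  386.5] F out,lat,z [ 0.2 -0.1 -0.9] psi 140.86 w 87.9 t 46.1
wheel (239, np.float64(1.102047387719196))
scene red
   [390 180  12  11  98] [395.3 184.7] r,lat 38.1 56.3
scene yellow
scene green
top red
top yellow
   [406 274  11  10  28] [411.1 278.3] r,lat 115.3 22.3
top green
wrist red
   [246 294  28  28 599] [259.1 308. ] r,lat 34.0 60.8
wrist yellow
   [320 213  28   9 122] [333.3 217.6] r,lat 116.6 -21.6
   [283 214  28   7  88] [297.2 218. ] r,lat 116.0 21.6
wrist green
   [264 333  20  18 292] [273.3 341.2] r,lat -33.8 51.6
expect red cap scene [[379.96760685 193.32209774]] top [[424.60966212 251.69753134]]
```

View pics/fin.png

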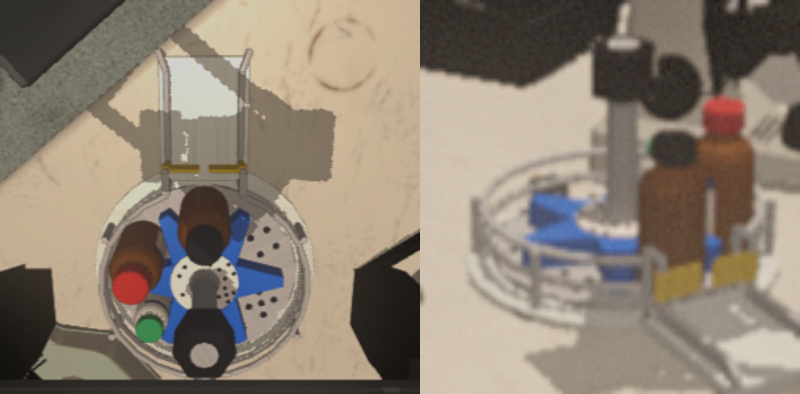

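The final picture shows all three bottles upright, in the order green, red, black, with the black one in the gate pocket behind two shut flaps. The green cap looks slightly off its nominal position, so I'll check it with a cap model.

```bash
cat > cap.py <<'E'
from rel import *
from scipy.optimize import least_squares
a=np.linspace(0,2*np.pi,60)
def box(m,xy,Rr,z0,z1):
    q=np.vstack([proj(m,np.c_[xy[0]+Rr*np.cos(a),xy[1]+Rr*np.sin(a),np.full(60,z)]) for z in (z0,z1)]); return np.r_[q.min(0),q.max(0)]
def fit(m,b,z0,z1):
    t=np.array([b[0]-.5,b[1]-.5,b[0]+b[2]-.5,b[1]+b[3]-.5]) 
    s=least_squares(lambda p:box(m,C+p[0]*U+p[1]*V,p[2],z0,z1)-t,[0,.05,.012],x_scale=.01); return (s.x*1e3).round(1),s.fun.round(1)
E
python3 - <<'E'
from cap import *
m=ctrl.camera_model("wrist"); mt=ctrl.camera_model("top")
w=cv2.imread("pics/w_d.png")
for z0 in (.059,.061,.063): print("green wrist",z0,fit(m,[264,333,20,18],z0,.0735),"top(c)",fit(mt,[460,227,12,11],z0,.0735))
for z0 in (.102,.105): print("red wrist",z0,fit(m,[246,294,28,28],z0,.118))
# black cap: dark low-sat blob near expected
e=box(m,C+.069*U,.015,.103,.118); print("black expect",e)
h=cv2.cvtColor(w,cv2.COLOR_BGR2HSV); x0,y0,x1,y1=(e+[-10,-10,10,10]).astype(int); s=h[y0:y1,x0:x1]
k=((s[...,2]<70)&(s[...,1]<90)).astype(np.uint8); n,l,S,c=cv2.connectedComponentsWithStats(k); i=1+S[1:,4].argmax(); b=S[i,:4]+[x0,y0,0,0]; print(b,S[i,4],fit(m,b,.103,.118))
# blue tooth phase from wrist view
from wheel import wheel; print(wheel(w,m))
# green body/label edges: print knob estimate
E
```

```text
green wrist 0.059 (array([-34.6,  51.4,  10.2]), array([ 1.2, -1.4, -1.2,  1.4])) top(c) (array([-33.8,  52.2,  10.8]), array([-0.1,  0.1,  0.1, -0.1]))
green wrist 0.061 (array([-34. ,  51.3,  10.5]), array([ 1. , -1.2, -1. ,  1.2])) top(c) (array([-33.5,  52.1,  11.1]), array([-0.,  0.,  0., -0.]))
green wrist 0.063 (array([-33.4,  51.2,  10.8]), array([ 0.8, -1. , -0.9,  1. ])) top(c) (array([-33.1,  51.9,  11.3]), array([ 0., -0., -0.,  0.]))
red wrist 0.102 (array([33.7, 60.4, 13.6]), array([ 0.6, -0.6, -0.6,  0.6]))
red wrist 0.105 (array([34.4, 60.3, 14. ]), array([ 0.3, -0.4, -0.4,  0.4]))
black expect [300.7809285  262.04004257 329.36821959 293.55378376]
[301 261  32  31] 718 (array([71.1, -1.5, 15.8]), array([ 0.9, -1. , -0.9,  1. ]))
(1044, np.float64(0.42572142820809233))
```

Run:
```python
from cap import *
mt=ctrl.camera_model("top"); ms=ctrl.camera_model("scene")
def grn(f,lo=40,sat=100):
    h=cv2.cvtColor(cv2.imread(f),cv2.COLOR_BGR2HSV).astype(int); k=((h[...,0]>50)&(h[...,0]<85)&(h[...,1]>sat)&(h[...,2]>lo)).astype(np.uint8)
    n,l,S,c=cv2.connectedComponentsWithStats(k); return [S[i] for i in range(1,n) if S[i,4]>25 and 360<S[i,0]<490 and 170<S[i,1]<300]
for f in ("top4","t_a","top5","t_b","t_c","t_d"):
    for b in grn(f"pics/{f}.png",20):
        r=fit(mt,b,.061,.0735); x,y=r[0][:2]; print(f,b,r, "R,ang",np.hypot(x,y).round(1),np.degrees(np.arctan2(y,x)).round(1))
for f in ("s_a","s_b","s_d"):
    print(f,grn(f"pics/{f}.png",15,70))
```

```text
top4 [416 248  12   9  63] (array([61.3,  2.1, 10.3]), array([ 0.5, -0.5, -0.5,  0.5])) R,ang 61.3 2.0
t_a [444 250  12  10  79] (array([28.2, 53.1, 10.6]), array([ 0.2, -0.2, -0.2,  0.2])) R,ang 60.1 62.0
top5 [444 249  13  11 110] (array([26.6, 53.3, 11.7]), array([ 0.2, -0.2, -0.2,  0.2])) R,ang 59.6 63.5
t_b [461 227  11  11  87] (array([-34.1,  52.9,  10.5]), array([-0.3,  0.3,  0.3, -0.3])) R,ang 62.9 122.8
t_c [460 227  12  11 109] (array([-33.5,  52.1,  11.1]), array([-0.,  0.,  0., -0.])) R,ang 61.9 122.7
s_a [array([388, 200,   8,   5,  30], dtype=int32)]
s_b [array([373, 192,   9,   5,  39], dtype=int32)]
s_d []
```

Run:
```python
from cap import *
mt=ctrl.camera_model("top"); m=ctrl.camera_model("wrist"); ms=ctrl.camera_model("scene")
def multi(L,n=3):
    A=np.zeros((3,3));b=np.zeros(3)
    for o,d in L:
        d=d/np.linalg.norm(d);P=np.eye(3)-np.outer(d,d);A+=P;b+=P@o
    p=np.linalg.solve(A,b); return (np.array(rl(p))*1e3).round(1),(p[2]*1e3).round(1)
print("green w+t",multi([ray(m,273.5,341.5),ray(mt,465.5,232)]))
print("red w+s",multi([ray(m,259.5,307.5),ray(ms,395.5,185)]))
S=cv2.imread("pics/s_d.png");h=cv2.cvtColor(S,cv2.COLOR_BGR2HSV)
G=C+(-.0295)*U+.0511*V; print("green expected scene box",box(ms,G,.011,.061,.0735), "wrist",box(m,G,.011,.061,.0735),"top",box(mt,G,.011,.061,.0735))
G=C+(-.0335)*U+.0517*V; print("green shifted scene box",box(ms,G,.011,.061,.0735))
x,y=375,190
print(h[183:206,366:390,0]); print(h[183:206,366:390,1])
```

```text
green w+t (array([-32.5,  51.3]), np.float64(70.0))
red w+s (array([32.8, 60.6]), np.float64(108.8))
green expected scene box [372.48617044 190.41773879 382.13342028 198.83967392] wrist [264.13730931 327.75443603 282.92360221 348.81654803] top [458.09323526 227.71044214 470.10196768 238.57159658]
green shifted scene box [371.86598831 189.85116926 381.48330597 198.24331217]
[[ 14  14  20  17  16  17  18   0  30  17  20  15  13  17  11   9  11  14
   24  13  15  16  14   6]
 [ 10   9  14  15  19  16  14  16  16  13  26  23  10  20  18 176   8  11
   15  17  17  16  15   7]
 [ 11  15  16  16  15  15  14  17  14   9  12  14  16  15   7  16  20  17
   17  16  21  16  14   5]
 [ 11  15  17  16  17  18  18  16  19  19  11  14  19  15  14  15  14  15
   16  15  17  18  13   6]
 [ 10  16  17  16  16  17  17  16  15  16  17  15  18  15  16  18  17  18
   18  17  20  16  14   5]
 [ 11  15  16  17  16  16  16  16  19  18  17  17  16  18  18  16  15  18
   16  19  16  19  13   7]
 [ 17  13  14  15  18  16  16  17  16  17  15  16  16  18  16  16  19  16
   18  15  17  16  18  11]
 [ 15  17  14  19
[... 3223 characters left out ...]
42  39  40  38  41  34  44  59  85  55  41  50  54  60  36  64  50
   45  69  84 114 123 119]
 [ 32  38  39  45  40  40  44  49  68 112 109  91  53  78  84  88  77  92
   92 111 112 107 129 116]
 [ 33  36  43  38  45  54  58  73 119 118 104 118 114 114 108  99 116 119
  107 121 124 126 105 126]
 [ 34  33  34  31  43  78 115 109 121 128 114 113 120 120 123 128 124 114
  122 123 110 121 129 114]
 [ 41  35  30  28  65 114 117 121 117 119 134 124 125 141 136 122 138 123
  123 114 136 134 118 114]
 [ 37  36  42  63  99 112 121 120 126 121 119 124 131 120 136 115 116 123
  126 128 118 116 126  99]
 [ 29  34  41  67  85 126 129 118 118 121 130 120 130 130 124 121 127 127
  129 120 114 146 137 104]]
```

Run:
```python
from rel import *
ms=ctrl.camera_model("scene")
for px in [(440,72),(467,70),(395,120),(385,130)]:
    o,d=ray(ms,*px)
    for y in (0,-.1,-.2): print(px,y,(o+d*(y-o[1])/d[1]).round(3))
plan([(.434,.043,.42,0.8,0,18)])
```

```text
(440, 72) 0 [0.393 0.    0.341]
(440, 72) -0.1 [ 0.419 -0.1    0.326]
(440, 72) -0.2 [ 0.446 -0.2    0.311]
(467, 70) 0 [0.338 0.    0.348]
(467, 70) -0.1 [ 0.359 -0.1    0.333]
(467, 70) -0.2 [ 0.381 -0.2    0.318]
(395, 120) 0 [0.488 0.    0.233]
(395, 120) -0.1 [ 0.522 -0.1    0.209]
(395, 120) -0.2 [ 0.556 -0.2    0.184]
(385, 130) 0 [0.511 0.    0.209]
(385, 130) -0.1 [ 0.547 -0.1    0.182]
(385, 130) -0.2 [ 0.583 -0.2    0.155]
[{"linear":[-0.12,-0.09,-0.03],"rot":[-0.0,0.0,0.97],"claw":0},{"linear":[-0.13,-0.07,-0.03],"rot":[-0.0,0.0,0.97],"claw":0},{"linear":[-0.14,-0.06,-0.03],"rot":[-0.0,0.0,0.97],"claw":0},{"linear":[-0.15,-0.04,-0.03],"rot":[-0.0,0.0,0.97],"claw":0},{"linear":[-0.15,-0.01,-0.03],"rot":[-0.0,0.0,0.97],"claw":0},{"linear":[-0.15,0.01,-0.03],"rot":[-0.0,0.0,0.97],"claw":0},{"linear":[-0.15,0.03,-0.03],"rot":[-0.0,0.0,0.97],"claw":0},{"linear":[-0.15,0.05,-0.03],"rot":[-0.0,0.0,0.97],"claw":0}]
[{"linear":[-0.14,0.07,-0.03],"rot":[-0.0,0.0,0.97],"claw":0},{"linear":[-0.13,0.08,-0.03],"rot":[-0.0,0.0,0.98],"claw":0},{"linear":[-0.12,0.1,-0.03],"rot":[-0.0,0.0,0.97],"claw":0},{"linear":[-0.1,0.12,-0.04],"rot":[-0.0,0.0,0.98],"claw":0},{"linear":[-0.08,0.13,-0.03],"rot":[-0.0,0.0,0.97],"claw":0},{"linear":[-0.07,0.14,-0.04],"rot":[-0.0,0.01,0.98],"claw":0},{"linear":[-0.05,0.14,-0.03],"rot":[-0.0,0.0,0.97],"claw":0},{"linear":[-0.03,0.15,-0.04],"rot":[-0.0,0.01,0.98],"claw":0}]
[{"linear":[-0.0,0.15,-0.03],"rot":[-0.0,0.0,0.97],"claw":0},{"linear":[0.01,0.16,-0.04],"rot":[-0.0,0.01,0.98],"claw":0}]
```

Run:
```python
from rel import *
plan([(.40,.15,.44,120.8,0,3),(.498,-.03,.44,80.8,0,5)])
```

```text
[{"linear":[-0.21,-0.21,-0.3],"rot":[-0.01,-0.0,0.84],"claw":0},{"linear":[-0.24,-0.18,-0.3],"rot":[-0.01,-0.01,0.83],"claw":0},{"linear":[-0.26,-0.15,-0.31],"rot":[-0.01,-0.0,0.84],"claw":0},{"linear":[-0.68,-0.03,-0.0],"rot":[0.0,-0.0,1.0],"claw":0},{"linear":[-0.68,0.07,-0.0],"rot":[0.0,-0.0,1.0],"claw":0},{"linear":[-0.66,0.17,-0.0],"rot":[0.0,-0.0,1.0],"claw":0},{"linear":[-0.63,0.25,-0.0],"rot":[0.0,-0.0,1.0],"claw":0},{"linear":[-0.6,0.34,-0.0],"rot":[0.0,-0.0,1.0],"claw":0}]
```

carry_out(deltas=[{"linear": [-0.21,-0.21,-0.3],"rot": [0,0,0.84],"claw": 0},{"linear": [-0.24,-0.18,-0.3],"rot": [0,0,0.83],"claw": 0},{"linear": [-0.26,-0.15,-0.31],"rot": [0,0,0.84],"claw": 0},{"linear": [-0.68,-0.03,0],"rot": [0,0,1],"claw": 0},{"linear": [-0.68,0.07,0],"rot": [0,0,1],"claw": 0},{"linear": [-0.66,0.17,0],"rot": [0,0,1],"claw": 0},{"linear": [-0.63,0.25,0],"rot": [0,0,1],"claw": 0},{"linear": [-0.6,0.34,0],"rot": [0,0,1],"claw": 0}])

```text
time: 47.25
position: [0.4985, -0.0312, 0.4404]
eef_rot: [0.763, 0.646, -0.001, -0.001]
wrist_force: [1.0, 0.1, -0.5]
grip_width: 0.996
grasp_force: 0.0
```

carry_out(deltas=[{"linear": [0,0,0],"rot": [0,0,0],"claw": 0},{"linear": [0,0,0],"rot": [0,0,0],"claw": 0},{"linear": [0,0,0],"rot": [0,0,0],"claw": 0}])

```text
time: 47.62
position: [0.4978, -0.0289, 0.4418]
eef_rot: [0.761, 0.649, -0.0, -0.0]
wrist_force: [-0.2, 0.7, 0.3]
grip_width: 1.005
grasp_force: 0.0
```

Run:
```python
from cap import *
from wheel import wheel
o=st(); m=ctrl.camera_model("wrist"); w=ctrl.camera("wrist")[:,:,::-1].copy(); cv2.imwrite("pics/w_e.png",w)
print(o["position"],"cam",m["origin"],"wheel",wheel(w,m))
h=cv2.cvtColor(w,cv2.COLOR_BGR2HSV).astype(int); H,S_,V_=h[...,0],h[...,1],h[...,2]
def big(k,mn=150):
    n,l,S,c=cv2.connectedComponentsWithStats(k.astype(np.uint8)); return [(S[i],c[i]) for i in range(1,n) if S[i,4]>mn]
for b,c in big((H>50)&(H<85)&(S_>80)&(V_>25)): print("green",b,c.round(1),fit(m,b,.063,.0735))
for b,c in big(((H<7)|(H>172))&(S_>130)&(V_>40)): print("red",b,fit(m,b,.106,.118))
e=lambda r,a,R,z0,z1:box(m,C+r*(np.cos(a)*U+np.sin(a)*V),R,z0,z1).round(1)
d=np.radians(.4)
print("exp green",e(.059,2*np.pi/3+d,.011,.063,.0735),"red",e(.069,np.pi/3+d,.0142,.106,.118),"black",e(.069,d,.0142,.106,.118))
x0,y0,x1,y1=(e(.069,d,.0142,.106,.118)+[-12,-12,12,12]).astype(int)
for b,c in big((V_[y0:y1,x0:x1]<60)&(S_[y0:y1,x0:x1]<90),100): print("black",b+[x0,y0,0,0,0])
```

```text
bash:  2783 Segmentation fault         python3 - <<'E'
from cap import *
from wheel import wheel
o=st(); m=ctrl.camera_model("wrist"); w=ctrl.camera("wrist")[:,:,::-1].copy(); cv2.imwrite("pics/w_e.png",w)
print(o["position"],"cam",m["origin"],"wheel",wheel(w,m))
h=cv2.cvtColor(w,cv2.COLOR_BGR2HSV).astype(int); H,S_,V_=h[...,0],h[...,1],h[...,2]
def big(k,mn=150):
    n,l,S,c=cv2.connectedComponentsWithStats(k.astype(np.uint8)); return [(S[i],c[i]) for i in range(1,n) if S[i,4]>mn]
for b,c in big((H>50)&(H<85)&(S_>80)&(V_>25)): print("green",b,c.round(1),fit(m,b,.063,.0735))
for b,c in big(((H<7)|(H>172))&(S_>130)&(V_>40)): print("red",b,fit(m,b,.106,.118))
e=lambda r,a,R,z0,z1:box(m,C+r*(np.cos(a)*U+np.sin(a)*V),R,z0,z1).round(1)
d=np.radians(.4)
print("exp green",e(.059,2*np.pi/3+d,.011,.063,.0735),"red",e(.069,np.pi/3+d,.0142,.106,.118),"black",e(.069,d,.0142,.106,.118))
x0,y0,x1,y1=(e(.069,d,.0142,.106,.118)+[-12,-12,12,12]).astype(int)
for b,c in big((V_[y0:y1,x0:x1]<60)&(S_[y0:y1,x0:x1]<90),100): print("black",b+[x0,y0,0,0,0])
E
```

```bash
cat > me.py <<'E'
from cap import *
from wheel import wheel
o=st(); m=ctrl.camera_model("wrist"); w=ctrl.camera("wrist")[:,:,::-1].copy(); cv2.imwrite("pics/w_e.png",w)
print("cam",m["origin"],"wheel",wheel(w,m),flush=True)
h=cv2.cvtColor(w,cv2.COLOR_BGR2HSV).astype(int); H,S_,V_=h[...,0],h[...,1],h[...,2]
def big(k,mn=150):
    n,l,S,c=cv2.connectedComponentsWithStats(np.ascontiguousarray(k).astype(np.uint8)); return [(S[i],c[i]) for i in range(1,n) if S[i,4]>mn]
for b,c in big((H>50)&(H<85)&(S_>80)&(V_>25)): print("green",b,c.round(1),fit(m,b,.063,.0735),flush=True)
for b,c in big(((H<7)|(H>172))&(S_>130)&(V_>40)): print("red",b,fit(m,b,.106,.118),flush=True)
e=lambda r,a,R,z0,z1:box(m,C+r*(np.cos(a)*U+np.sin(a)*V),R,z0,z1).round(1)
d=np.radians(.4)
print("exp green",e(.059,2*np.pi/3+d,.011,.063,.0735),"red",e(.069,np.pi/3+d,.0142,.106,.118),"black",e(.069,d,.0142,.106,.118),flush=True)
E
python3 me.py
```

```text
r,lat,z mm [-65.4 113.9 441.9] F out,lat,z [-0.3 -0.3  0.1] psi 80.9 w 88.3 t 47.675
cam [0.50914661 0.04789261 0.58017424] wheel (2126, np.float64(-0.02666902098974333))
green [307 103  21  23 365] [316.6 114.2] (array([-31.4,  50.8,  12.5]), array([-0.3,  0.3,  0.3, -0.3]))
red [243  74  31  32 736] (array([35.2, 60.6, 15.7]), array([-0.,  0.,  0., -0.]))
exp green [306.4 103.5 325.3 123.3] red [245.   75.1 273.3 104.1] black [241.2  -0.  271.   33.8]
```

```bash
python3 -c "
from workcell import ctrl
print(ctrl.sign_off())"
```

```text
the job is handed in; nothing more can be done
None
```

I handed the job in at about 48 s, with all three bottles in their pockets in the order asked, the gate shut and the arm clear; caps measured from above show green about 2 mm and red about 1 mm from home, within camera error, and black I judged home by the push force and the shut flaps.

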